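# Change the shoes of a drum brake

## Robot

A 6-joint arm with a two-finger parallel gripper is mounted at the origin on a cart in front of the work surface, level with it; the furniture and walls round the work are solid. World frame = base frame: x ahead of the robot, y to its left, z up, the work surface at z = 0. Lengths are in m, angles in degrees, forces in N, time in s.
With the tool pointing down it reaches from about 0.4 to 0.825 m from the base axis. Payload 7 kg.
Tool frame: the origin (TCP) lies midway between the tips of the shut fingers; the grasp point (between the pads) lies 19 mm behind it; z points along the fingers, y is the line along which they close (so a half turn about z gives the same grasp; the last joint's range is limited). The gripper opens to 88 mm and grips with 3 to 60 N. Pads are 19 mm wide; open, the fingers measure 130 mm over their backs; the gripper's body (78 mm by 193 mm) begins 47 mm behind the grasp point.
Start: joints at [-47.722, 20.546, 0.682, 0, -70.136, -16.507], TCP at [0.293, -0.608, 0.227] pointing down, gripper open.
Joint ranges: [-176.03, 176.03], [-82.01, 121.73], [-58.28, 71.71], [-173.87, 95.51], [-174.79, -0.11], [-173.66, 173.66]. Speed limits (degrees/s): [136.94, 136.94, 172.46, 180, 180, 180].

## Interface

Orientations are given as [roll, pitch, yaw] about the fixed x, y, z axes, in that order (R = Rz(yaw) Ry(pitch) Rx(roll)).
In Python, from plant import r gives the robot as it stands. The module is installed in compiled form; this text tells all that it offers.
- The arm moves only by the tool play_rows, never from a script. Its argument "rows" is a list of rows, each an object with "slide": the shift along the tool's x, y, z as a fraction of full scale, a list of three; "delta_rot": the turn, a rotation vector about the tool's x, y, z as a fraction of full scale, a list of three; "fingers": the opening, from -1 (shut) to 1 (fully open). In form: [{"slide": [x, y, z], "delta_rot": [rx, ry, rz], "fingers": fingers}, ...]. A call has 1 to 8 rows; each row shifts and turns the commanded pose from where the row before left it, along the tool's axes as they then stand; what a row does not reach is not made up. Full scale, the value 1, is 0.15 m for a shift and 0.08 rad for a turn. A row lasts 1/8 s, in which the tool goes at most 62.5 mm and 10.7 degrees, less where a joint would pass 70% of its speed; a pose out of reach is approached as far as the arm can. A call with a number of a shift or a turn outside -1 to 1 is refused whole. A call with a gripper value outside its range is refused whole. The fingers move at their own pace and stop on an object; "squeeze" is the grip in N (left out, the last holds). Time passes only in rows, so rows that do not move let the fingers close. It gives the time, the measured TCP pose, the force, the opening and the grip force at its end, in the units of the state.
- r.get_state(): the state, without advancing time (a new reading comes with each control period).
- r.capture(name): name is "scene" or "top" or "wrist"; returns a dict with "image" (480x640x3 uint8, blue, green, red), "fx", "fy", "cx", "cy" (pixels), "R" (3x3) and "t" (3): a world point X has camera coordinates R X + t; the wrist camera has in their place "T_tool_cam" (4x4, takes a point from camera to tool coordinates, whose origin is the TCP and whose axes are the flange's). Camera axes: x right, y down, z forward; pixel columns grow to the right and rows downward; lengths in m; the calibration is good to about 2 mm. A picture is of the moment at which its call begins: read the wrist's pose just before it. There is no depth.
- r.close_job(): hands the job in; it is judged then, once.
The state is a dict: "time_s": time; "joints": joint angles; "qd": joint speeds; "joint_torque": joint torques, N m; "tcp_pos": TCP position; "eef_rot": TCP orientation; "contact_force": force on the tool from outside, world axes, zero at the start; "moment": the same for the moment, N m; "gripper_width": finger opening in m; "gripper_force": force on a finger pad.
Only numpy, scipy, OpenCV 4.12 (cv2) and the standard library are available. Lean on these libraries where they do the work, as an engineer would, in place of code of your own. Each camera call takes 0.05 s, during which the arm holds its last target. There are 200 camera calls.

## Task

Change the brake shoes: lift the two used shoes off the round backing plate and lay them flat in the grey tray, one in each bay, and set the two new shoes from the carton beside it (not the one at the far right end of the bench) on the plate in their stead, one on each side with the lining outwards and the ends at the wheel cylinder and the anchor block. Then lay the adjuster strut from the carton across the webs of both new shoes, on the wheel cylinder's side of the middle, parallel to the cylinder. Leave the pliers, the spring and the spring tool where they lie.

Things in the scene. Friction and masses are not known exactly. Their poses are not given: they have to be found in the camera images.
- used_shoe_1_rim (a point): (Sizes in mm) Used shoe, dark, at first on the plate's +x side. T-section arc 156 long, 70 across, 32 high, 0.4 kg, flat. Point: mid-arc in the rim, half-way up. Own x radially out (lining), y along it, z up. Body spans x -66..+4, y +-78. Rim here is an upright wall 8 thick: grip across x, tips at most 12 below its top (web top on the hollow side lies 14 below rim top, 18 above underside).
- used_shoe_2_rim (a point): The other used shoe, at first on the plate's -x side. Shape, size, point and axes as used_shoe_1_rim.
- new_shoe_1_rim (a point): New shoe, clean brown, at first lying flat on the shut, fixed carton (235 x 315 mm, 50 high). Shape, size, point and axes as used_shoe_1_rim. The two new shoes face opposite ways, linings towards or away from each other; either may go on either side of the plate.
- new_shoe_2_rim (a point): The other new shoe on the carton, mirror image of the first. Size, point and axes as used_shoe_1_rim.
- strut_mid (a point): Adjuster strut, rod 132 mm long, 0.14 kg, at first on the carton. Point: its middle on the axis, 10 above underside. y along it, z up. Grip barrel 13 thick across x at the middle; star wheel 20 across at y -20..-15. Ends: foot 10 wide, |y| 33 to 43, down to 10 below axis; then flat tang to |y| 66, underside 2 below axis. Tangs rest on the webs, feet hang between. Either way round.
- backing_plate: Round dark steel brake plate, 224 mm wide, fixed. Origin: centre of underside, z up. Wheel cylinder (along x, 37 long, top 37 high) at y +72; anchor block (34 along x, 36 high) at y -68. A seated shoe's point is at x +-91, y 0, z 26, lining away from centre; its ends then clear cylinder and anchor by 7, its web is at z 28, inner web edge x +-50. Strut: middle at x 0, y +27, z 30, rod along x.
- scrap_tray: Grey sheet-steel tray for the used shoes, 222 mm (x) by 200 mm (y), fixed. Origin: centre of underside, z up. Floor 2 thick, walls 20 high. A low wall (10 high) along y at x 0 makes two bays, 107 by 196 inside, centred at x +-55: each takes one shoe flat, its length along the tray's y, facing either way.
- pliers_mid (a point): Bystander: slip-joint pliers with red handles, 55 x 157 x 14 mm, on the bench at the back right; the point is the middle of them. Leave alone.
- return_spring_mid (a point): Bystander: brake return spring with hooked ends, 159 mm long, on the bench at the back, in the middle; the point is its middle. Leave alone.
- spring_tool_mid (a point): Bystander: thin chrome brake-spring tool, 242 mm long, on the bench at the back left; the point is its middle. Leave alone.

How it is judged (in metres and radians):
On the way, in this order (a step that is already met when the one before it is completed fails the run):
1. both used shoes lie flat in the tray, one in each bay (((x of used_shoe_1_rim in the frame of scrap_tray between 0.004 and 0.104 m and y of used_shoe_1_rim in the frame of scrap_tray between -0.03 and 0.03 m and z of used_shoe_1_rim in the frame of scrap_tray between 0.012 and 0.024 m and angle between each of used_shoe_1_rim, used_shoe_2_rim's own z axis and vertical below 0.12 rad and x of used_shoe_2_rim in the frame of scrap_tray between -0.104 and -0.004 m and y of used_shoe_2_rim in the frame of scrap_tray between -0.03 and 0.03 m and z of used_shoe_2_rim in the frame of scrap_tray between 0.012 and 0.024 m) or (x of used_shoe_1_rim in the frame of scrap_tray between -0.104 and -0.004 m and y of used_shoe_1_rim in the frame of scrap_tray between -0.03 and 0.03 m and z of used_shoe_1_rim in the frame of scrap_tray between 0.012 and 0.024 m and angle between each of used_shoe_1_rim, used_shoe_2_rim's own z axis and vertical below 0.12 rad and x of used_shoe_2_rim in the frame of scrap_tray between 0.004 and 0.104 m and y of used_shoe_2_rim in the frame of scrap_tray between -0.03 and 0.03 m and z of used_shoe_2_rim in the frame of scrap_tray between 0.012 and 0.024 m))), for 0.2 s.
2. both new shoes stand on the backing plate, one on each side, linings outwards (((x of new_shoe_1_rim in the frame of backing_plate between 0.082 and 0.1 m and y of new_shoe_1_rim in the frame of backing_plate between -0.012 and 0.012 m and z of new_shoe_1_rim in the frame of backing_plate between 0.021 and 0.031 m and angle between each of new_shoe_1_rim, new_shoe_2_rim's own z axis and vertical below 0.1 rad and x of backing_plate in the frame of new_shoe_1_rim between -0.103 and -0.079 m and y of backing_plate in the frame of new_shoe_1_rim between -0.02 and 0.02 m and x of new_shoe_2_rim in the frame of backing_plate between -0.1 and -0.082 m and y of new_shoe_2_rim in the frame of backing_plate between -0.012 and 0.012 m and z of new_shoe_2_rim in the frame of backing_plate between 0.021 and 0.031 m and x of backing_plate in the frame of new_shoe_2_rim between -0.103 and -0.079 m and y of backing_plate in the frame of new_shoe_2_rim between -0.02 and 0.02 m) or (x of new_shoe_1_rim in the frame of backing_plate between -0.1 and -0.082 m and y of new_shoe_1_rim in the frame of backing_plate between -0.012 and 0.012 m and z of new_shoe_1_rim in the frame of backing_plate between 0.021 and 0.031 m and angle between each of new_shoe_1_rim, new_shoe_2_rim's own z axis and vertical below 0.1 rad and x of backing_plate in the frame of new_shoe_1_rim between -0.103 and -0.079 m and y of backing_plate in the frame of new_shoe_1_rim between -0.02 and 0.02 m and x of new_shoe_2_rim in the frame of backing_plate between 0.082 and 0.1 m and y of new_shoe_2_rim in the frame of backing_plate between -0.012 and 0.012 m and z of new_shoe_2_rim in the frame of backing_plate between 0.021 and 0.031 m and x of backing_plate in the frame of new_shoe_2_rim between -0.103 and -0.079 m and y of backing_plate in the frame of new_shoe_2_rim between -0.02 and 0.02 m))), for 0.2 s.
3. the strut lies across both webs (x of strut_mid in the frame of backing_plate between -0.012 and 0.012 m and y of strut_mid in the frame of backing_plate between 0.014 and 0.04 m and z of strut_mid in the frame of backing_plate between 0.027 and 0.035 m and angle between the y axis of strut_mid and the x axis of backing_plate, either way round below 0.2 rad), for 0.2 s.
At the end, for the whole second after the job is handed in: Used shoes flat in the tray, one per bay; new shoes flat on the ledges, one per side, linings outwards, mid-arc within 9 mm across and 12 mm along; strut level across both webs, within 12 mm of the centre line, 14 to 40 mm from centre to cylinder, parallel within 0.2 rad; all at rest (all of step 3 and ((x of used_shoe_1_rim in the frame of scrap_tray between 0.004 and 0.104 m and y of used_shoe_1_rim in the frame of scrap_tray between -0.03 and 0.03 m and z of used_shoe_1_rim in the frame of scrap_tray between 0.012 and 0.024 m and angle between each of used_shoe_1_rim, used_shoe_2_rim's own z axis and vertical below 0.12 rad and x of used_shoe_2_rim in the frame of scrap_tray between -0.104 and -0.004 m and y of used_shoe_2_rim in the frame of scrap_tray between -0.03 and 0.03 m and z of used_shoe_2_rim in the frame of scrap_tray between 0.012 and 0.024 m) or (x of used_shoe_1_rim in the frame of scrap_tray between -0.104 and -0.004 m and y of used_shoe_1_rim in the frame of scrap_tray between -0.03 and 0.03 m and z of used_shoe_1_rim in the frame of scrap_tray between 0.012 and 0.024 m and angle between each of used_shoe_1_rim, used_shoe_2_rim's own z axis and vertical below 0.12 rad and x of used_shoe_2_rim in the frame of scrap_tray between 0.004 and 0.104 m and y of used_shoe_2_rim in the frame of scrap_tray between -0.03 and 0.03 m and z of used_shoe_2_rim in the frame of scrap_tray between 0.012 and 0.024 m)) and ((x of new_shoe_1_rim in the frame of backing_plate between 0.082 and 0.1 m and y of new_shoe_1_rim in the frame of backing_plate between -0.012 and 0.012 m and z of new_shoe_1_rim in the frame of backing_plate between 0.021 and 0.031 m and angle between each of new_shoe_1_rim, new_shoe_2_rim's own z axis and vertical below 0.1 rad and x of backing_plate in the frame of new_shoe_1_rim between -0.103 and -0.079 m and y of backing_plate in the frame of new_shoe_1_rim between -0.02 and 0.02 m and x of new_shoe_2_rim in the frame of backing_plate between -0.1 and -0.082 m and y of new_shoe_2_rim in the frame of backing_plate between -0.012 and 0.012 m and z of new_shoe_2_rim in the frame of backing_plate between 0.021 and 0.031 m and x of backing_plate in the frame of new_shoe_2_rim between -0.103 and -0.079 m and y of backing_plate in the frame of new_shoe_2_rim between -0.02 and 0.02 m) or (x of new_shoe_1_rim in the frame of backing_plate between -0.1 and -0.082 m and y of new_shoe_1_rim in the frame of backing_plate between -0.012 and 0.012 m and z of new_shoe_1_rim in the frame of backing_plate between 0.021 and 0.031 m and angle between each of new_shoe_1_rim, new_shoe_2_rim's own z axis and vertical below 0.1 rad and x of backing_plate in the frame of new_shoe_1_rim between -0.103 and -0.079 m and y of backing_plate in the frame of new_shoe_1_rim between -0.02 and 0.02 m and x of new_shoe_2_rim in the frame of backing_plate between 0.082 and 0.1 m and y of new_shoe_2_rim in the frame of backing_plate between -0.012 and 0.012 m and z of new_shoe_2_rim in the frame of backing_plate between 0.021 and 0.031 m and x of backing_plate in the frame of new_shoe_2_rim between -0.103 and -0.079 m and y of backing_plate in the frame of new_shoe_2_rim between -0.02 and 0.02 m)) and linear speed of each of used_shoe_1, used_shoe_2, new_shoe_1, new_shoe_2, strut below 0.02 m/s); the robot touches nothing.
It fails at once if a bystander (pliers, spring or spring tool) is pushed away from where it lay (over 25 mm) (distance of any of pliers_mid, return_spring_mid, spring_tool_mid from where it was at the start of the episode above 0.025 m).
It also fails if it takes over 125 s, if anything falls off the work surface, if the arm or the gripper's body presses on something with over 40 N, if the wrist force passes 120 N, or if a joint passes its speed limit or range.

## Working session

There is one attempt and no reset: what is moved stays moved. The work goes in short steps, Python scripts to look and compute and a tool call to move; the robot and the scene stay as the last step left them, time stands still between calls to the robot, and variables do not carry over. Pictures are saved under pics/ and viewed, at most 14 in all, crops included, and the job is handed in when it is done.

Besides the shell and the picture viewer there is one more tool, called after ">>>" as name([rows], argument=value, ...), one row to a line, values as JSON. play_rows: Moves the arm, as the interface text tells. Shift numbers are shares of 0.15 m and turn numbers shares of 0.08 rad, none past 1 either way. Its arguments: {"type":"object","properties":{"rows":{"type":"array"},"squeeze":{"type":"number"}},"required":["rows"]}

```bash
mkdir -p pics; cat > h.py <<'E'
import numpy as np, cv2, pickle
from scipy.spatial.transform import Rotation as Ro
from plant import r
def cap(n,f):
    s=r.get_state(); c=r.capture(n); cv2.imwrite(f'pics/{f}.png',c['image'])
    if n=='wrist':
        T=np.eye(4); T[:3,:3]=Ro.from_euler('xyz',s['eef_rot'],degrees=True).as_matrix(); T[:3,3]=s['tcp_pos']
        W=np.linalg.inv(T@np.array(c['T_tool_cam'])); c['R']=W[:3,:3]; c['t']=W[:3,3]
    pickle.dump(c,open(f'pics/{f}.pkl','wb')); return c
def pix(f,u,v,z):
    c=pickle.load(open(f'pics/{f}.pkl','rb')); R=np.array(c['R']);t=np.array(c['t'])
    d=R.T@np.array([(u-c['cx'])/c['fx'],(v-c['cy'])/c['fy'],1]); o=-R.T@t
    return (o+d*(z-o[2])/d[2]).round(4)
def proj(f,X):
    c=pickle.load(open(f'pics/{f}.pkl','rb')); p=np.array(c['R'])@np.array(X)+np.array(c['t'])
    return [c['fx']*p[0]/p[2]+c['cx'],c['fy']*p[1]/p[2]+c['cy']]
E
python3 - <<'E'
from h import *
s=r.get_state();print(s)
for n in('scene','top'):
    c=cap(n,n+'0');print(n,c['fx'],c['cx'],c['cy'],np.array(c['R']).round(3).tolist(),np.array(c['t']).round(3).tolist(), (-np.array(c['R']).T@c['t']).round(3))
E
```

```text
{'time_s': 0.0, 'joints': array([-4.77232779e+01,  2.05912857e+01,  6.32729693e-01, -1.99067179e-02,
       -7.01361027e+01, -1.65085740e+01]), 'qd': array([-0.0815873 ,  0.02096824,  0.03125216,  0.02857753, -0.03874255,
       -0.05412736]), 'joint_torque': array([ 6.34924309e-04, -5.82719564e+01,  2.93068618e+01,  6.99757889e+00,
        6.84404396e-03, -1.67775456e-04]), 'tcp_pos': array([ 0.29321455, -0.60743265,  0.22561712]), 'eef_rot': array([ 1.79903925e+02, -8.95862391e-03, -1.54238624e+02]), 'contact_force': array([ 0.27218655,  0.62294764, -0.02429337]), 'moment': array([-0.00293085,  0.0235255 ,  0.01752061]), 'gripper_force': 0.0, 'gripper_width': 0.08766876602244153}
scene 451.2601196054495 322.45666576545926 246.45794300102983 [[-0.887, -0.462, 0.015], [-0.357, 0.662, -0.66], [0.295, -0.59, -0.751]] [0.524, 0.247, 1.022] [0.251 0.682 0.922]
top 536.3275173449015 315.93804933492606 241.5100112464139 [[-0.018, -1.0, -0.001], [-0.994, 0.018, -0.112], [0.112, -0.001, -0.994]] [-0.003, 0.588, 1.19] [ 0.451 -0.012  1.249]
```

View pics/top0.png

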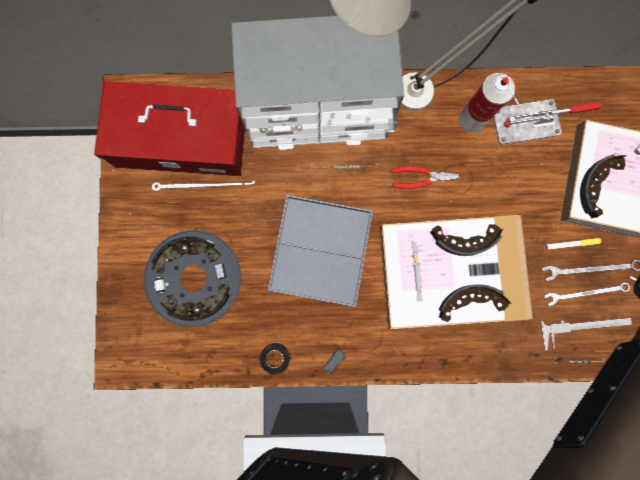

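View pics/scene0.png

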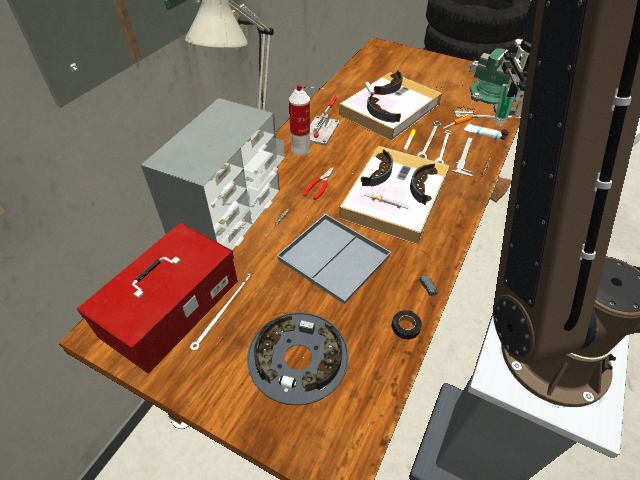

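```bash
python3 - <<'E'
import cv2,numpy as np
im=cv2.imread('pics/top0.png')
def cr(x,y,w,h,k): return cv2.resize(im[y:y+h,x:x+w],None,fx=k,fy=k,interpolation=cv2.INTER_CUBIC)
cv2.imwrite('pics/c1.png',np.hstack([cr(138,226,100,120,4),cr(262,190,98+2,120,4)][:2])); 
cv2.imwrite('pics/c2.png',cr(380,210,160,120,5))
E
```

```text
(no output)
```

View pics/c1.png

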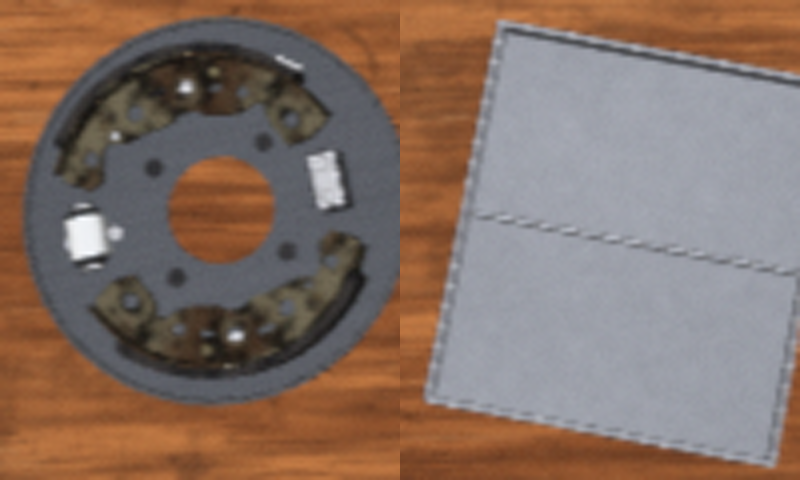

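View pics/c2.png

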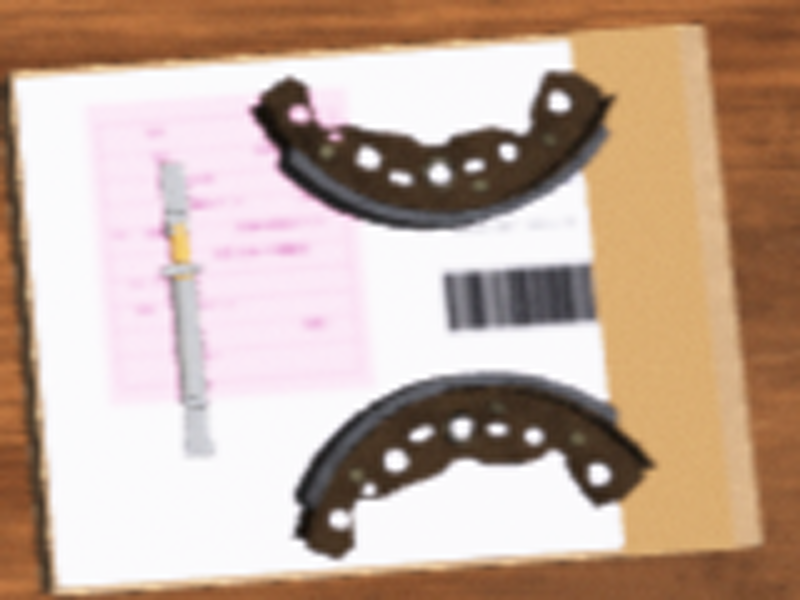

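```bash
python3 - <<'E'
from h import *
P=lambda n,u,v,z:print(n,pix('top0',u,v,z))
c1=lambda n,u,v,z:P(n,138+u/4,226+v/4,z)
c2=lambda n,u,v,z:P(n,380+u/5,210+v/5,z)
c1('hole',221,210,.008);c1('cyl',85,237,.037);c1('anch',327,180,.036)
c1('plateL',25,210,.008);c1('plateT',220,18,.008);c1('plateB',220,405,.008)
c1('u1 rim',205,47,.042);c1('u2 rim',190,372,.042)
for q in [(287,197),(371,210),(357,305),(270,291)]:P('tray',*q,.02)
P('trayc',321.2,250.8,.015)
c2('nUpL',262,110,.066);c2('nUpmid',440,222,.082);c2('nUpR',608,100,.066)
c2('nLoL',303,500,.066);c2('nLomid',470,380,.082);c2('nLoR',645,462,.066)
c2('strutA',173,165,.06);c2('strutB',200,455,.06)
c2('cA',10,72,.05);c2('cB',705,28,.05);c2('cC',760,545,.05);c2('cD',50,592,.05)
c=r.capture('wrist');print(c['T_tool_cam'],c['fx'])
E
```

```text
hole [0.5093 0.2717 0.008 ]
cyl [0.4941 0.3415 0.037 ]
anch [0.5239 0.2054 0.036 ]
plateL [0.5113 0.3849 0.008 ]
plateT [0.6212 0.2731 0.008 ]
plateB [0.398  0.2713 0.008 ]
u1 rim [0.6001 0.2737 0.042 ]
u2 rim [0.4179 0.2804 0.042 ]
tray [0.6943 0.0522 0.02  ]
tray [ 0.6602 -0.1423  0.02  ]
tray [ 0.4419 -0.1041  0.02  ]
tray [0.4772 0.0935 0.02  ]
trayc [ 0.5677 -0.025   0.015 ]
nUpL [ 0.6004 -0.2724  0.066 ]
nUpmid [ 0.5477 -0.3445  0.082 ]
nUpR [ 0.6022 -0.4264  0.066 ]
nLoL [ 0.4282 -0.2832  0.066 ]
nLomid [ 0.4788 -0.3541  0.082 ]
nLoR [ 0.4421 -0.4336  0.066 ]
strutA [ 0.5772 -0.2331  0.06  ]
strutB [ 0.4485 -0.24    0.06  ]
cA [ 0.6217 -0.163   0.05  ]
cB [ 0.6362 -0.4777  0.05  ]
cC [ 0.4046 -0.4881  0.05  ]
cD [ 0.3896 -0.1734  0.05  ]
[[-5.03853919e-04 -9.51757940e-01 -3.06849426e-01  8.40789223e-02]
 [ 9.99999644e-01 -6.87353648e-04  4.89948943e-04 -1.00578106e-03]
 [-6.77226869e-04 -3.06849070e-01  9.51757947e-01 -1.58019652e-01]
 [ 0.00000000e+00  0.00000000e+00  0.00000000e+00  1.00000000e+00]] 343.34809858285206
```

```bash
cat >> h.py <<'E'
def sub(a): return (a+180)%360-180
def plan(way, f, pose=None, vmax=.40, wmax=.95):
    """way: list of (x,y,z,yaw[,speed scale]); prints rows in tool units, keeps tool vertical; f: finger value"""
    s=r.get_state()
    if pose is None:
        p=np.array(s['tcp_pos']); R=Ro.from_euler('xyz',s['eef_rot'],degrees=True)
    else: p=np.array(pose[:3]); R=Ro.from_euler('xyz',[180,0,pose[3]],degrees=True)
    rows=[]
    for w in way:
        tgt=np.array(w[:3]); Rt=Ro.from_euler('xyz',[180,0,w[3]],degrees=True); k=w[4] if len(w)>4 else 1
        # slow start and stop: smooth profile when long
        D=max(np.linalg.norm(tgt-p)/.15/(vmax*k),np.abs((R.inv()*Rt).as_rotvec()).max()/.08/wmax)
        n=max(1,int(np.ceil(D-1e-6)))
        for i in range(n):
            m=n-i
            a=((R.inv().apply(tgt-p))/m/.15).round(2); b=((R.inv()*Rt).as_rotvec()/m/.08).round(2)
            p=p+R.apply(a*.15); R=R*Ro.from_rotvec(b*.08)
            rows.append(dict(slide=a.tolist(),delta_rot=b.tolist(),fingers=f))
    import json
    for i in range(0,len(rows),8): print(json.dumps(rows[i:i+8]).replace('-0.0,','0,').replace('-0.0]','0]').replace('0.0,','0,').replace('0.0]','0]'))
    print(len(rows),'end',p.round(4),R.as_euler('xyz',degrees=True).round(2))
E
python3 - <<'E'
from h import *
plan([(.515,.255,.20,-77.6)],1)
E
```

```text
[{"slide": [-0.21, 0.25, 0.01], "delta_rot": [0, 0, -0.93], "fingers": 1}, {"slide": [-0.23, 0.24, 0.01], "delta_rot": [0, 0, -0.93], "fingers": 1}, {"slide": [-0.25, 0.22, 0.01], "delta_rot": [0, 0, -0.93], "fingers": 1}, {"slide": [-0.26, 0.2, 0.01], "delta_rot": [0, 0, -0.93], "fingers": 1}, {"slide": [-0.28, 0.18, 0.01], "delta_rot": [0, 0, -0.93], "fingers": 1}, {"slide": [-0.29, 0.16, 0.01], "delta_rot": [0, 0, -0.93], "fingers": 1}, {"slide": [-0.3, 0.13, 0.01], "delta_rot": [0, 0, -0.93], "fingers": 1}, {"slide": [-0.31, 0.11, 0.01], "delta_rot": [0, 0, -0.93], "fingers": 1}]
[{"slide": [-0.32, 0.09, 0.01], "delta_rot": [0, 0, -0.93], "fingers": 1}, {"slide": [-0.32, 0.07, 0.01], "delta_rot": [0, 0, -0.93], "fingers": 1}, {"slide": [-0.33, 0.04, 0.01], "delta_rot": [0, 0, -0.93], "fingers": 1}, {"slide": [-0.33, 0.02, 0.01], "delta_rot": [0, 0, -0.93], "fingers": 1}, {"slide": [-0.33, -0.01, 0.01], "delta_rot": [0, 0, -0.93], "fingers": 1}, {"slide": [-0.33, -0.03, 0.01], "delta_rot": [0, 0, -0.93], "fingers": 1}, {"slide": [-0.32, -0.06, 0.01], "delta_rot": [0, 0, -0.92], "fingers": 1}, {"slide": [-0.32, -0.08, 0.01], "delta_rot": [0, 0, -0.93], "fingers": 1}]
[{"slide": [-0.31, -0.11, 0.01], "delta_rot": [0, 0.01, -0.92], "fingers": 1}, {"slide": [-0.3, -0.12, 0.01], "delta_rot": [0.01, 0, -0.93], "fingers": 1}]
18 end [0.5144 0.2543 0.1996] [-1.7998e+02  2.0000e-02 -7.7600e+01]
```

>>> play_rows([
  {"slide": [-0.21, 0.25, 0.01], "delta_rot": [0, 0, -0.93], "fingers": 1},
  {"slide": [-0.23, 0.24, 0.01], "delta_rot": [0, 0, -0.93], "fingers": 1},
  {"slide": [-0.25, 0.22, 0.01], "delta_rot": [0, 0, -0.93], "fingers": 1},
  {"slide": [-0.26, 0.2, 0.01], "delta_rot": [0, 0, -0.93], "fingers": 1},
  {"slide": [-0.28, 0.18, 0.01], "delta_rot": [0, 0, -0.93], "fingers": 1},
  {"slide": [-0.29, 0.16, 0.01], "delta_rot": [0, 0, -0.93], "fingers": 1},
  {"slide": [-0.3, 0.13, 0.01], "delta_rot": [0, 0, -0.93], "fingers": 1},
  {"slide": [-0.31, 0.11, 0.01], "delta_rot": [0, 0, -0.93], "fingers": 1},
])

```text
time_s: 1.15
tcp_pos: [0.3916, -0.2227, 0.2145]
eef_rot: [-180.0, 0.0, -120.0]
contact_force: [1.2, -0.7, 0.2]
gripper_width: 0.0876
gripper_force: 0.0
```

>>> play_rows([
  {"slide": [-0.32, 0.09, 0.01], "delta_rot": [0, 0, -0.93], "fingers": 1},
  {"slide": [-0.32, 0.07, 0.01], "delta_rot": [0, 0, -0.93], "fingers": 1},
  {"slide": [-0.33, 0.04, 0.01], "delta_rot": [0, 0, -0.93], "fingers": 1},
  {"slide": [-0.33, 0.02, 0.01], "delta_rot": [0, 0, -0.93], "fingers": 1},
  {"slide": [-0.33, -0.01, 0.01], "delta_rot": [0, 0, -0.93], "fingers": 1},
  {"slide": [-0.33, -0.03, 0.01], "delta_rot": [0, 0, -0.93], "fingers": 1},
  {"slide": [-0.32, -0.06, 0.01], "delta_rot": [0, 0, -0.92], "fingers": 1},
  {"slide": [-0.32, -0.08, 0.01], "delta_rot": [0, 0, -0.93], "fingers": 1},
])

```text
time_s: 2.15
tcp_pos: [0.4898, 0.161, 0.2025]
eef_rot: [-180.0, 0.0, -85.9]
contact_force: [0.5, 0.0, 0.3]
gripper_width: 0.0875
gripper_force: 0.0
```

>>> play_rows([
  {"slide": [-0.31, -0.11, 0.01], "delta_rot": [0, 0, -0.92], "fingers": 1},
  {"slide": [-0.3, -0.12, 0.01], "delta_rot": [0, 0, -0.93], "fingers": 1},
  {"slide": [0, 0, 0], "delta_rot": [0, 0, 0], "fingers": 0.1},
  {"slide": [0, 0, 0], "delta_rot": [0, 0, 0], "fingers": 0.1},
])

```text
time_s: 2.65
tcp_pos: [0.514, 0.2538, 0.199]
eef_rot: [179.9, -0.0, -77.6]
contact_force: [-0.1, 0.2, -0.3]
gripper_width: 0.0733
gripper_force: 0.0
```

```bash
python3 - <<'E'
from h import *
s=r.get_state();print(s['tcp_pos'],s['eef_rot'],s['joints'],s['gripper_width'])
c=cap('wrist','w1')
im=c['image'];
cv2.imwrite('pics/w1b.png',cv2.resize(im,None,fx=1.25,fy=1.25,interpolation=cv2.INTER_CUBIC))
th=np.radians(12.4);C=np.array([.5093,.272])
ex=np.array([np.cos(th),np.sin(th)]);ey=np.array([-ex[1],ex[0]])
for n,(a,b,z) in dict(u1=(91,0,.042),u2=(-91,0,.042),cyl=(0,72,.037),an=(0,-68,.036)).items(): print(n,np.array(proj('w1',[*(C+(a*ex+b*ey)/1e3),z]))*1.25)
E
```

```text
[0.51400452 0.25381068 0.19899291] [ 1.79931105e+02 -3.43440995e-02 -7.75904827e+01] [ 4.58203087e+01  1.22164486e+01 -1.46785043e+01 -1.03846256e-02
 -6.31814683e+01 -3.34061206e+01] 0.07333760296990718
u1 [278.21699934 290.82998331]
u2 [513.76879701 290.62763801]
cyl [396.03545588 370.75897616]
an [396.01411541 200.56222859]
```

View pics/w1b.png

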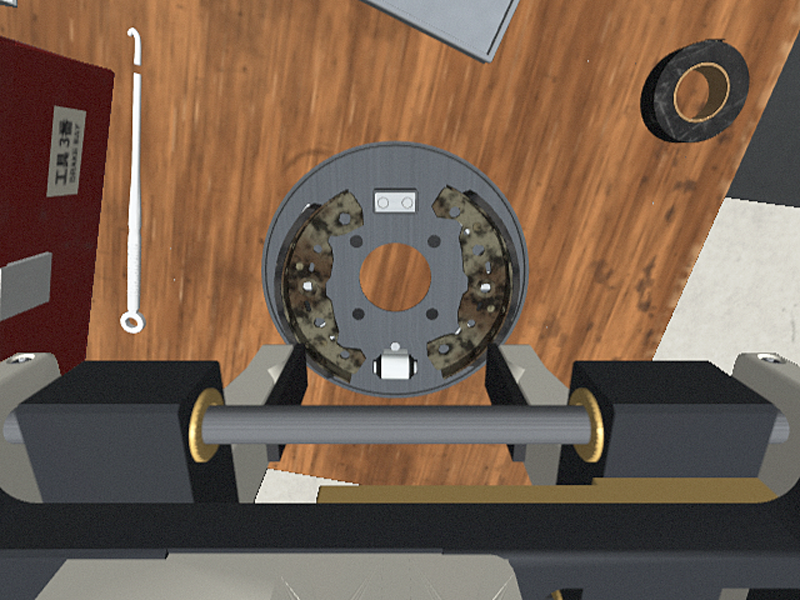

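```bash
python3 - <<'E'
from h import *
plan([(.5982,.2915,.11,-77.6),(.5982,.2915,.031,-77.6,.5)],0)
E
```

```text
[{"slide": [-0.04, -0.2, 0.2], "delta_rot": [0, 0, 0], "fingers": 0}, {"slide": [-0.04, -0.2, 0.2], "delta_rot": [0, 0, 0], "fingers": 0}, {"slide": [-0.05, -0.2, 0.19], "delta_rot": [0.01, 0, -0.01], "fingers": 0}, {"slide": [0, 0, 0.18], "delta_rot": [0, 0, 0], "fingers": 0}, {"slide": [0, 0, 0.18], "delta_rot": [0, 0, 0], "fingers": 0}, {"slide": [0, 0, 0.17], "delta_rot": [0, 0, 0], "fingers": 0}]
6 end [0.5977 0.2916 0.0312] [-1.800e+02 -2.000e-02 -7.758e+01]
```

>>> play_rows([
  {"slide": [-0.04, -0.2, 0.2], "delta_rot": [0, 0, 0], "fingers": 0},
  {"slide": [-0.04, -0.2, 0.2], "delta_rot": [0, 0, 0], "fingers": 0},
  {"slide": [-0.05, -0.2, 0.19], "delta_rot": [0, 0, 0], "fingers": 0},
  {"slide": [0, 0, 0.18], "delta_rot": [0, 0, 0], "fingers": 0},
  {"slide": [0, 0, 0.18], "delta_rot": [0, 0, 0], "fingers": 0},
  {"slide": [0, 0, 0.17], "delta_rot": [0, 0, 0], "fingers": 0},
])

```text
time_s: 3.45
tcp_pos: [0.5982, 0.2911, 0.0311]
eef_rot: [-180.0, 0.0, -77.7]
contact_force: [0.2, 1.0, -0.1]
gripper_width: 0.0438
gripper_force: 0.0
```

>>> play_rows([
  {"slide": [0, 0, 0], "delta_rot": [0, 0, 0], "fingers": -1},
  {"slide": [0, 0, 0], "delta_rot": [0, 0, 0], "fingers": -1},
  {"slide": [0, 0, 0], "delta_rot": [0, 0, 0], "fingers": -1},
  {"slide": [0, 0, 0], "delta_rot": [0, 0, 0], "fingers": -1},
  {"slide": [0, 0, 0], "delta_rot": [0, 0, 0], "fingers": -1},
  {"slide": [0, 0, 0], "delta_rot": [0, 0, 0], "fingers": -1},
], squeeze=60)

```text
time_s: 4.2
tcp_pos: [0.5986, 0.2927, 0.0324]
eef_rot: [-179.9, 0.0, -77.6]
contact_force: [-0.9, -0.0, 6.3]
gripper_width: 0.0073
gripper_force: 59.4
```

```bash
python3 - <<'E'
from h import *
s=r.get_state();print(s['tcp_pos'],s['gripper_width'],s['gripper_force'],s['contact_force'])
plan([(.5982,.2915,.13,-77.6,.5),(.6471,-.0394,.13,-100.2),(.6471,-.0394,.026,-100.2,.5)],-1)
E
```

```text
[0.59857187 0.29268129 0.03238879] 0.007298610143565116 59.41252295982849 [-0.88094095 -0.03294616  6.25108028]
[{"slide": [0, 0, -0.16], "delta_rot": [0, 0, 0], "fingers": -1}, {"slide": [0, 0, -0.16], "delta_rot": [0, 0, 0], "fingers": -1}, {"slide": [0, 0, -0.17], "delta_rot": [-0.01, 0, 0], "fingers": -1}, {"slide": [0.01, 0, -0.16], "delta_rot": [0, 0, 0.01], "fingers": -1}, {"slide": [0.37, 0.03, 0], "delta_rot": [0, 0, 0.82], "fingers": -1}, {"slide": [0.37, 0, 0], "delta_rot": [0, 0, 0.82], "fingers": -1}, {"slide": [0.37, -0.02, 0], "delta_rot": [0, 0, 0.82], "fingers": -1}, {"slide": [0.37, -0.05, 0], "delta_rot": [0, 0, 0.82], "fingers": -1}]
[{"slide": [0.36, -0.07, 0], "delta_rot": [0, 0, 0.82], "fingers": -1}, {"slide": [0.36, -0.1, 0], "delta_rot": [0, 0, 0.83], "fingers": -1}, {"slide": [0, 0, 0.17], "delta_rot": [0, 0, 0], "fingers": -1}, {"slide": [0, 0, 0.17], "delta_rot": [0, 0, 0], "fingers": -1}, {"slide": [0, 0, 0.18], "delta_rot": [0, 0, 0], "fingers": -1}, {"slide": [0, 0, 0.17], "delta_rot": [0, 0, 0], "fingers": -1}]
14 end [ 0.6478 -0.039   0.0263] [-1.7999e+02  2.0000e-02 -1.0021e+02]
```

>>> play_rows([
  {"slide": [0, 0, -0.1], "delta_rot": [0, 0, 0], "fingers": -1},
  {"slide": [0, 0, -0.22], "delta_rot": [0, 0, 0], "fingers": -1},
  {"slide": [0, 0, -0.22], "delta_rot": [0, 0, 0], "fingers": -1},
  {"slide": [0, 0, -0.11], "delta_rot": [0, 0, 0.01], "fingers": -1},
  {"slide": [0.37, 0.03, 0], "delta_rot": [0, 0, 0.82], "fingers": -1},
  {"slide": [0.37, 0, 0], "delta_rot": [0, 0, 0.82], "fingers": -1},
  {"slide": [0.37, -0.02, 0], "delta_rot": [0, 0, 0.82], "fingers": -1},
  {"slide": [0.37, -0.05, 0], "delta_rot": [0, 0, 0.82], "fingers": -1},
])

```text
time_s: 5.2
tcp_pos: [0.6295, 0.0702, 0.1284]
eef_rot: [179.9, -0.0, -92.8]
contact_force: [1.2, 0.8, -5.2]
gripper_width: 0.0074
gripper_force: 59.4
```

>>> play_rows([
  {"slide": [0.36, -0.07, 0], "delta_rot": [0, 0, 0.82], "fingers": -1},
  {"slide": [0.36, -0.1, 0], "delta_rot": [0, 0, 0.83], "fingers": -1},
  {"slide": [0, 0, 0.1], "delta_rot": [0, 0, 0], "fingers": -1},
  {"slide": [0, 0, 0.1], "delta_rot": [0, 0, 0], "fingers": -1},
])

```text
time_s: 5.7
tcp_pos: [0.6463, -0.0382, 0.0976]
eef_rot: [179.9, 0.0, -100.3]
contact_force: [0.1, 0.9, -4.7]
gripper_width: 0.0076
gripper_force: 59.4
```

```bash
python3 - <<'E'
from h import *
s=r.get_state();print(s['tcp_pos'],s['eef_rot'],s['gripper_width'],s['gripper_force'],s['contact_force'],s['moment'])
cap('wrist','w2')
plan([(.6471,-.0394,.026,-100.2,.4)],-1)
E
```

```text
[ 0.64626912 -0.0381729   0.09764563] [ 1.79919766e+02  3.31202411e-03 -1.00305636e+02] 0.007565189073836939 59.368129536596825 [ 0.08747497  0.94349359 -4.70752937] [ 0.10874214 -0.01288184  0.0105205 ]
[{"slide": [0, -0.01, 0.15], "delta_rot": [0.02, 0, 0], "fingers": -1}, {"slide": [0, 0, 0.16], "delta_rot": [0.02, 0, -0.01], "fingers": -1}, {"slide": [0.01, -0.01, 0.15], "delta_rot": [0.02, -0.01, 0], "fingers": -1}]
3 end [ 0.6475 -0.0395  0.0262] [-1.7999e+02  1.0000e-02 -1.0022e+02]
```

View pics/w2.png

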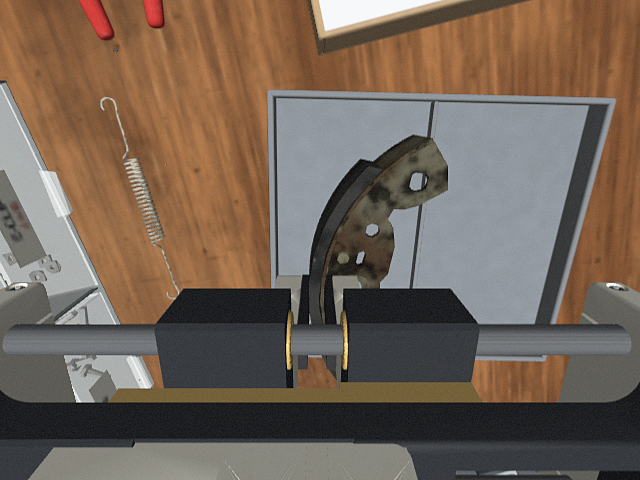

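>>> play_rows([
  {"slide": [0, -0.01, 0.15], "delta_rot": [0.02, 0, 0], "fingers": -1},
  {"slide": [0, 0, 0.16], "delta_rot": [0.02, 0, 0], "fingers": -1},
  {"slide": [0.01, -0.01, 0.12], "delta_rot": [0.02, 0, 0], "fingers": -1},
  {"slide": [0, 0, 0.04], "delta_rot": [0, 0, 0], "fingers": -1},
  {"slide": [0, 0, 0], "delta_rot": [0, 0, 0], "fingers": -0.5},
  {"slide": [0, 0, 0], "delta_rot": [0, 0, 0], "fingers": -0.5},
  {"slide": [0, 0, 0], "delta_rot": [0, 0, 0], "fingers": -0.5},
])

```text
time_s: 6.62
tcp_pos: [0.6508, -0.0397, 0.03]
eef_rot: [-179.6, 0.0, -100.2]
contact_force: [-0.5, 0.1, -0.1]
gripper_width: 0.0213
gripper_force: 0.0
```

```bash
python3 - <<'E'
from h import *
s=r.get_state();print(s['tcp_pos'],s['gripper_width'],s['contact_force'])
p=s['tcp_pos']
plan([(p[0],p[1],.13,-100.2,.6),(.4204,.2525,.12,-77.6),(.4204,.2525,.031,-77.6,.4)],0)
E
```

```text
[ 0.65079121 -0.03973703  0.02997136] 0.021308970497668688 [-0.50822255  0.12508975 -0.05118259]
[{"slide": [0, 0, -0.22], "delta_rot": [-0.03, 0, 0], "fingers": 0}, {"slide": [0, 0, -0.22], "delta_rot": [-0.03, 0, 0], "fingers": 0}, {"slide": [0, 0, -0.23], "delta_rot": [-0.03, 0.01, 0], "fingers": 0}, {"slide": [-0.24, 0.26, 0.01], "delta_rot": [0, 0, -0.7], "fingers": 0}, {"slide": [-0.25, 0.25, 0.01], "delta_rot": [0, 0, -0.71], "fingers": 0}, {"slide": [-0.26, 0.24, 0.01], "delta_rot": [0, 0, -0.7], "fingers": 0}, {"slide": [-0.28, 0.22, 0.01], "delta_rot": [0, 0, -0.71], "fingers": 0}, {"slide": [-0.29, 0.21, 0.01], "delta_rot": [0, 0, -0.7], "fingers": 0}]
[{"slide": [-0.3, 0.19, 0.01], "delta_rot": [0, 0, -0.71], "fingers": 0}, {"slide": [-0.3, 0.17, 0.01], "delta_rot": [0, 0, -0.7], "fingers": 0}, {"slide": [0, 0, 0.15], "delta_rot": [0, 0, 0], "fingers": 0}, {"slide": [0, 0, 0.15], "delta_rot": [0, 0, 0], "fingers": 0}, {"slide": [0, 0, 0.15], "delta_rot": [0, 0, 0], "fingers": 0}, {"slide": [0, 0, 0.14], "delta_rot": [0, 0, 0], "fingers": 0}]
14 end [0.4209 0.2522 0.0315] [179.99  -0.   -77.62]
```

>>> play_rows([
  {"slide": [0, 0, -0.15], "delta_rot": [-0.03, 0, 0], "fingers": -0.5},
  {"slide": [0, 0, -0.25], "delta_rot": [-0.03, 0, 0], "fingers": -0.5},
  {"slide": [0, 0, -0.27], "delta_rot": [-0.03, 0, 0], "fingers": 0},
  {"slide": [-0.24, 0.26, 0.01], "delta_rot": [0, 0, -0.7], "fingers": 0},
  {"slide": [-0.25, 0.25, 0.01], "delta_rot": [0, 0, -0.71], "fingers": 0},
  {"slide": [-0.26, 0.24, 0.01], "delta_rot": [0, 0, -0.7], "fingers": 0},
  {"slide": [-0.28, 0.22, 0.01], "delta_rot": [0, 0, -0.71], "fingers": 0},
  {"slide": [-0.29, 0.21, 0.01], "delta_rot": [0, 0, -0.7], "fingers": 0},
])

```text
time_s: 7.62
tcp_pos: [0.4849, 0.1713, 0.123]
eef_rot: [180.0, 0.1, -84.0]
contact_force: [0.3, 1.0, 0.9]
gripper_width: 0.0442
gripper_force: 0.0
```

>>> play_rows([
  {"slide": [-0.3, 0.19, 0.01], "delta_rot": [0, 0, -0.71], "fingers": 0},
  {"slide": [-0.3, 0.17, 0.01], "delta_rot": [0, 0, -0.7], "fingers": 0},
  {"slide": [0, 0, 0.15], "delta_rot": [0, 0, 0], "fingers": 0},
  {"slide": [0, 0, 0.15], "delta_rot": [0, 0, 0], "fingers": 0},
  {"slide": [0, 0, 0.15], "delta_rot": [0, 0, 0], "fingers": 0},
  {"slide": [0, 0, 0.14], "delta_rot": [0, 0, 0], "fingers": 0},
])

```text
time_s: 8.38
tcp_pos: [0.4204, 0.2527, 0.0309]
eef_rot: [180.0, 0.1, -77.6]
contact_force: [-0.5, -0.4, -0.0]
gripper_width: 0.0436
gripper_force: 0.0
```

>>> play_rows([
  {"slide": [0, 0, 0], "delta_rot": [0, 0, 0], "fingers": -1},
  {"slide": [0, 0, 0], "delta_rot": [0, 0, 0], "fingers": -1},
  {"slide": [0, 0, 0], "delta_rot": [0, 0, 0], "fingers": -1},
  {"slide": [0, 0, 0], "delta_rot": [0, 0, 0], "fingers": -1},
  {"slide": [0, 0, 0], "delta_rot": [0, 0, 0], "fingers": -1},
  {"slide": [0, 0, 0], "delta_rot": [0, 0, 0], "fingers": -1},
])

```text
time_s: 9.12
tcp_pos: [0.4202, 0.2525, 0.0313]
eef_rot: [179.9, 0.1, -77.6]
contact_force: [-1.4, -0.2, 7.1]
gripper_width: 0.0072
gripper_force: 59.4
```

```bash
python3 - <<'E'
from h import *
s=r.get_state();print(s['tcp_pos'],s['eef_rot'],s['gripper_width'],s['contact_force'])
cap('top','top1'); p=s['tcp_pos']
plan([(p[0],p[1],.13,-77.6,.5),(.4897,-.011,.13,-100.2),(.4897,-.011,.05,-100.2,.5)],-1)
im=cv2.imread('pics/top1.png')
cv2.imwrite('pics/c3.png',cv2.resize(im[180:330,180:380],None,fx=4,fy=4,interpolation=cv2.INTER_CUBIC))
E
```

```text
[0.42020007 0.25246155 0.03133092] [ 1.79910674e+02  8.11326240e-02 -7.76235628e+01] 0.007224985393392398 [-1.4386252  -0.17238927  7.07129455]
[{"slide": [0, 0, -0.16], "delta_rot": [0, 0, 0], "fingers": -1}, {"slide": [0, 0, -0.17], "delta_rot": [0.01, 0.01, 0], "fingers": -1}, {"slide": [0, 0, -0.16], "delta_rot": [0, 0, 0], "fingers": -1}, {"slide": [0, 0, -0.17], "delta_rot": [0.01, 0.01, 0], "fingers": -1}, {"slide": [0.3, -0.01, 0], "delta_rot": [0, 0, 0.82], "fingers": -1}, {"slide": [0.3, -0.03, 0], "delta_rot": [0, 0, 0.82], "fingers": -1}, {"slide": [0.3, -0.05, 0], "delta_rot": [0, 0, 0.82], "fingers": -1}, {"slide": [0.29, -0.07, 0], "delta_rot": [0, 0, 0.82], "fingers": -1}]
[{"slide": [0.29, -0.1, 0], "delta_rot": [0, 0, 0.82], "fingers": -1}, {"slide": [0.28, -0.11, 0], "delta_rot": [0, 0, 0.83], "fingers": -1}, {"slide": [0, 0, 0.18], "delta_rot": [0, 0, 0], "fingers": -1}, {"slide": [0, 0, 0.18], "delta_rot": [0, 0, 0], "fingers": -1}, {"slide": [0, 0, 0.18], "delta_rot": [0, 0, 0], "fingers": -1}]
13 end [ 0.4899 -0.0103  0.0494] [-1.7999e+02 -1.0000e-02 -1.0022e+02]
```

View pics/c3.png

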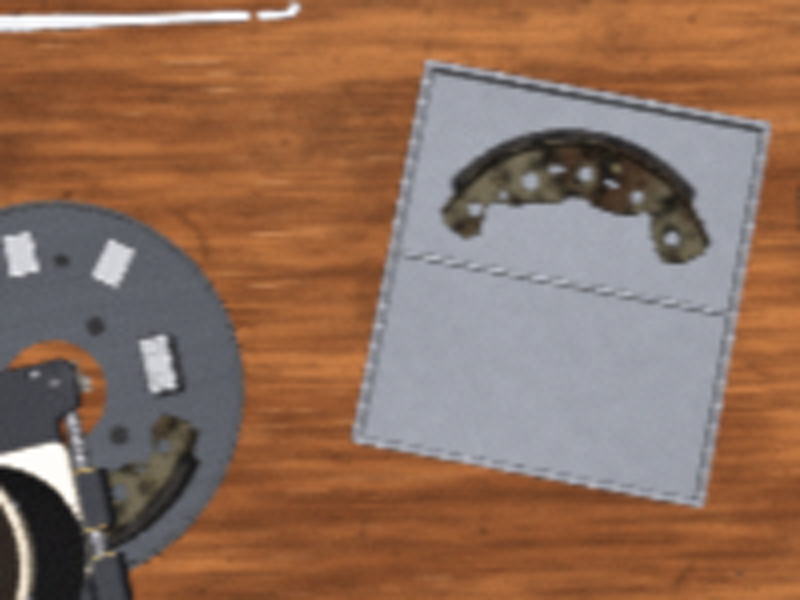

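>>> play_rows([
  {"slide": [0, 0, -0.1], "delta_rot": [0, 0, 0], "fingers": -1},
  {"slide": [0, 0, -0.22], "delta_rot": [0, 0, 0], "fingers": -1},
  {"slide": [0, 0, -0.22], "delta_rot": [0, 0, 0], "fingers": -1},
  {"slide": [0, 0, -0.12], "delta_rot": [0.01, 0.01, 0], "fingers": -1},
  {"slide": [0.3, -0.01, 0], "delta_rot": [0, 0, 0.82], "fingers": -1},
  {"slide": [0.3, -0.03, 0], "delta_rot": [0, 0, 0.82], "fingers": -1},
  {"slide": [0.3, -0.05, 0], "delta_rot": [0, 0, 0.82], "fingers": -1},
  {"slide": [0.29, -0.07, 0], "delta_rot": [0, 0, 0.82], "fingers": -1},
])

```text
time_s: 10.18
tcp_pos: [0.4646, 0.0756, 0.1292]
eef_rot: [179.9, -0.0, -92.8]
contact_force: [0.4, 0.0, -3.2]
gripper_width: 0.0079
gripper_force: 59.4
```

>>> play_rows([
  {"slide": [0.29, -0.1, 0], "delta_rot": [0, 0, 0.82], "fingers": -1},
  {"slide": [0.28, -0.11, 0], "delta_rot": [0, 0, 0.83], "fingers": -1},
  {"slide": [0, 0, 0.18], "delta_rot": [0, 0, 0], "fingers": -1},
  {"slide": [0, 0, 0.18], "delta_rot": [0, 0, 0], "fingers": -1},
  {"slide": [0, 0, 0.18], "delta_rot": [0, 0, 0], "fingers": -1},
  {"slide": [0, 0, 0], "delta_rot": [0, 0, 0], "fingers": -1},
])

```text
time_s: 10.92
tcp_pos: [0.4874, -0.0114, 0.0466]
eef_rot: [179.6, -0.2, -100.3]
contact_force: [-0.7, -0.2, -3.4]
gripper_width: 0.0078
gripper_force: 59.4
```

>>> play_rows([
  {"slide": [0, 0, 0.06], "delta_rot": [0, 0, 0], "fingers": -1},
  {"slide": [0, 0, 0.05], "delta_rot": [0, 0, 0], "fingers": -1},
  {"slide": [0, 0, 0], "delta_rot": [0, 0, 0], "fingers": -1},
])

```text
time_s: 11.3
tcp_pos: [0.4895, -0.0106, 0.032]
eef_rot: [179.9, -0.0, -100.2]
contact_force: [-1.1, -0.8, -3.5]
gripper_width: 0.0075
gripper_force: 59.4
```

>>> play_rows([
  {"slide": [0, 0, 0.03], "delta_rot": [0, 0, 0], "fingers": -1},
  {"slide": [0, 0, 0.01], "delta_rot": [0, 0, 0], "fingers": -1},
  {"slide": [0, 0, 0], "delta_rot": [0, 0, 0], "fingers": -1},
])

```text
time_s: 11.68
tcp_pos: [0.4896, -0.0106, 0.0262]
eef_rot: [179.9, -0.0, -100.2]
contact_force: [-0.3, 1.3, -3.7]
gripper_width: 0.0073
gripper_force: 59.4
```

>>> play_rows([
  {"slide": [0, 0, 0], "delta_rot": [0, 0, 0], "fingers": -0.5},
  {"slide": [0, 0, 0], "delta_rot": [0, 0, 0], "fingers": -0.5},
  {"slide": [0, 0, 0], "delta_rot": [0, 0, 0], "fingers": -0.5},
])

```text
time_s: 12.05
tcp_pos: [0.4901, -0.0105, 0.0265]
eef_rot: [180.0, -0.0, -100.2]
contact_force: [0.7, 0.1, 0.1]
gripper_width: 0.0217
gripper_force: 0.0
```

```bash
python3 - <<'E'
from h import *
p=r.get_state()['tcp_pos']
# to carton, hover for a look between the two new shoes (camera at tool +x)
plan([(p[0],p[1],.13,-100.2,.6),(.513,-.30,.20,-87)],-.5)
E
```

```text
[{"slide": [0, 0, -0.23], "delta_rot": [0, 0, 0], "fingers": -0.5}, {"slide": [0, 0, -0.23], "delta_rot": [0, 0, 0], "fingers": -0.5}, {"slide": [0, 0, -0.23], "delta_rot": [0.01, 0, -0.01], "fingers": -0.5}, {"slide": [0.37, -0.1, -0.09], "delta_rot": [0, 0, -0.58], "fingers": -0.5}, {"slide": [0.38, -0.08, -0.09], "delta_rot": [0, 0, -0.57], "fingers": -0.5}, {"slide": [0.38, -0.06, -0.1], "delta_rot": [0, 0, -0.58], "fingers": -0.5}, {"slide": [0.39, -0.05, -0.09], "delta_rot": [0, 0, -0.57], "fingers": -0.5}, {"slide": [0.39, -0.03, -0.1], "delta_rot": [0, 0, -0.58], "fingers": -0.5}]
8 end [ 0.5137 -0.3006  0.2006] [-1.7999e+02 -1.0000e-02 -8.6980e+01]
```

>>> play_rows([
  {"slide": [0, 0, -0.23], "delta_rot": [0, 0, 0], "fingers": -0.5},
  {"slide": [0, 0, -0.23], "delta_rot": [0, 0, 0], "fingers": -0.5},
  {"slide": [0, 0, -0.23], "delta_rot": [0.01, 0, 0], "fingers": -0.5},
  {"slide": [0.37, -0.1, -0.09], "delta_rot": [0, 0, -0.58], "fingers": 0},
  {"slide": [0.38, -0.08, -0.09], "delta_rot": [0, 0, -0.57], "fingers": 0},
  {"slide": [0.38, -0.06, -0.1], "delta_rot": [0, 0, -0.58], "fingers": 0},
  {"slide": [0.39, -0.05, -0.09], "delta_rot": [0, 0, -0.57], "fingers": 0},
  {"slide": [0.39, -0.03, -0.1], "delta_rot": [0, 0, -0.58], "fingers": 0},
])

```text
time_s: 13.05
tcp_pos: [0.513, -0.3027, 0.201]
eef_rot: [180.0, -0.0, -86.9]
contact_force: [1.0, 0.5, 0.1]
gripper_width: 0.0439
gripper_force: 0.0
```

>>> play_rows([
  {"slide": [0, 0, 0], "delta_rot": [0, 0, 0], "fingers": 0},
  {"slide": [0, 0, 0], "delta_rot": [0, 0, 0], "fingers": 0},
])

```text
time_s: 13.3
tcp_pos: [0.5126, -0.3008, 0.1998]
eef_rot: [179.9, 0.0, -87.1]
contact_force: [0.1, 0.8, -0.5]
gripper_width: 0.0437
gripper_force: 0.0
```

```bash
python3 - <<'E'
from h import *
c=cap('wrist','w3');cap('top','top2')
im=c['image'][0:330,60:580]
cv2.imwrite('pics/w3b.png',cv2.resize(im,None,fx=1.5,fy=1.5,interpolation=cv2.INTER_CUBIC))
im=cv2.imread('pics/top2.png')
cv2.imwrite('pics/c4.png',cv2.resize(im[185:315,260:380],None,fx=3,fy=3,interpolation=cv2.INTER_CUBIC))
E
```

```text
(no output)
```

View pics/w3b.png

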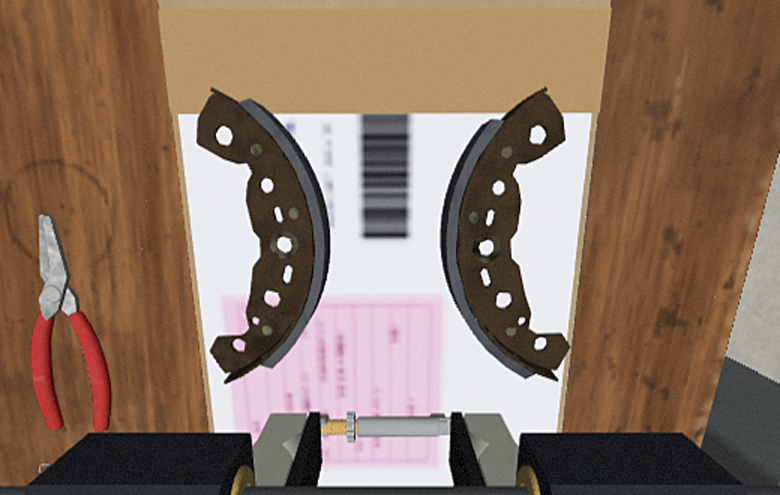

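View pics/c4.png

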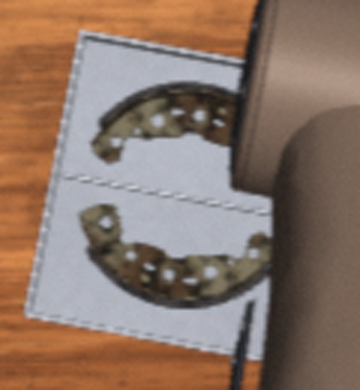

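```bash
python3 - <<'E'
from h import *
from scipy.optimize import least_squares
P=lambda u,v,z:pix('w3',60+u/1.5,v/1.5,z)[:2]
for n,a,b,arc,hole,sx in [('L',(212,90),(226,381),[(252,102),(292,140),(318,190),(327,240),(320,290),(302,332)],(284,244),-1),
                  ('R',(549,88),(556,380),[(497,123),(464,170),(450,220),(449,265),(463,305),(490,345)],(487,247),1)]:
    A=P(*a,.082);B=P(*b,.082);d=B-A;print(n,'len',np.linalg.norm(d),'yaw',np.degrees(np.arctan2(-d[0],d[1])))
    pts=np.array([P(*q,.082) for q in arc])
    f=least_squares(lambda c:np.linalg.norm(pts-c[:2],axis=1)-c[2],[.5-sx*.09,-.35,.095]);c=f.x;print(' circ',c.round(4),f.fun.round(4))
    f=least_squares(lambda c:np.linalg.norm(pts-c[:2],axis=1)-.095,c[:2]);c=f.x;print(' circ95',c.round(4),f.fun.round(4))
    m=(A+B)/2-c;print(' centre->chord mid yaw',np.degrees(np.arctan2(m[1],m[0])),np.linalg.norm(m),'hole',P(*hole,.068),np.degrees(np.arctan2(*(P(*hole,.068)-c)[::-1])))
S=[P(321,427,.06),P(452,427,.06),P(351,427,.06)];print('strut',S)
E
```

```text
L len 0.15170003295978549 yaw -0.03776913066186996
 circ [ 0.6291 -0.3487  0.0838] [-0.0004  0.0005  0.0003 -0.0001 -0.0007  0.0005]
 circ95 [ 0.6415 -0.3461] [-0.0023  0.0007  0.0015  0.0012 -0.0005 -0.0014]
 centre->chord mid yaw -179.10537673647647 0.03912057996238409 hole [ 0.5708 -0.3487] -177.92460667487333
R len 0.15311071157825634 yaw 9.966792573442632
 circ [ 0.4007 -0.3625  0.0813] [-0.0002  0.0004 -0.0001  0.0003 -0.0007  0.0003]
 circ95 [ 0.3854 -0.3638] [-0.0025  0.0007  0.0014  0.0018 -0.0003 -0.002 ]
 centre->chord mid yaw 10.574677622893857 0.04134699681891747 hole [ 0.458  -0.3526] 8.761154096435568
strut [array([ 0.5499, -0.233 ]), array([ 0.4661, -0.2371]), array([ 0.5307, -0.2339])]
```

```bash
python3 - <<'E'
from h import *
plan([(.4769,-.3492,.115,-80.1),(.4769,-.3492,.071,-80.1,.5)],0)
plan([(.4769,-.3492,.15,-80.1,.5),(.5982,.2915,.15,-77.6),(.5982,.2915,.06,-77.6,.4)],-1,pose=(.4769,-.3492,.072,-80.1))
E
```

```text
[{"slide": [0.16, 0.13, 0.28], "delta_rot": [0.01, 0, -0.75], "fingers": 0}, {"slide": [0.15, 0.14, 0.29], "delta_rot": [0, 0, -0.75], "fingers": 0}, {"slide": [0, 0, 0.14], "delta_rot": [0, 0, 0], "fingers": 0}, {"slide": [0, 0, 0.15], "delta_rot": [0, 0, 0], "fingers": 0}]
4 end [ 0.4762 -0.3494  0.071 ] [ 1.7998e+02  1.0000e-02 -8.0120e+01]
[{"slide": [0, 0, -0.17], "delta_rot": [0, 0, 0], "fingers": -1}, {"slide": [0, 0, -0.18], "delta_rot": [0, 0, 0], "fingers": -1}, {"slide": [0, 0, -0.17], "delta_rot": [0, 0, 0], "fingers": -1}, {"slide": [-0.37, -0.14, 0], "delta_rot": [0, 0, -0.05], "fingers": -1}, {"slide": [-0.37, -0.14, 0], "delta_rot": [0, 0, -0.05], "fingers": -1}, {"slide": [-0.37, -0.14, 0], "delta_rot": [0, 0, -0.05], "fingers": -1}, {"slide": [-0.37, -0.14, 0], "delta_rot": [0, 0, -0.05], "fingers": -1}, {"slide": [-0.37, -0.15, 0], "delta_rot": [0, 0, -0.05], "fingers": -1}]
[{"slide": [-0.37, -0.15, 0], "delta_rot": [0, 0, -0.05], "fingers": -1}, {"slide": [-0.36, -0.15, 0], "delta_rot": [0, 0, -0.05], "fingers": -1}, {"slide": [-0.37, -0.15, 0], "delta_rot": [0, 0, -0.05], "fingers": -1}, {"slide": [-0.36, -0.15, 0], "delta_rot": [0, 0, -0.05], "fingers": -1}, {"slide": [-0.36, -0.15, 0], "delta_rot": [0, 0, -0.05], "fingers": -1}, {"slide": [-0.37, -0.15, 0], "delta_rot": [0, 0, -0.05], "fingers": -1}, {"slide": [0, 0, 0.15], "delta_rot": [0, 0, 0], "fingers": -1}, {"slide": [0, 0, 0.15], "delta_rot": [0, 0, 0], "fingers": -1}]
[{"slide": [0, 0, 0.15], "delta_rot": [0, 0, 0], "fingers": -1}, {"slide": [0, 0, 0.15], "delta_rot": [0, 0, 0], "fingers": -1}]
18 end [0.5978 0.2919 0.06  ] [-180.      0.    -77.58]
```

>>> play_rows([
  {"slide": [0.16, 0.13, 0.28], "delta_rot": [0.01, 0, -0.75], "fingers": 0},
  {"slide": [0.15, 0.14, 0.29], "delta_rot": [0, 0, -0.75], "fingers": 0},
  {"slide": [0, 0, 0.14], "delta_rot": [0, 0, 0], "fingers": 0},
  {"slide": [0, 0, 0.15], "delta_rot": [0, 0, 0], "fingers": 0},
  {"slide": [0, 0, 0], "delta_rot": [0, 0, 0], "fingers": 0},
])

```text
time_s: 14.02
tcp_pos: [0.4762, -0.3491, 0.0703]
eef_rot: [179.9, 0.0, -80.1]
contact_force: [-0.4, -1.0, -0.7]
gripper_width: 0.0437
gripper_force: 0.0
```

>>> play_rows([
  {"slide": [0, 0, 0], "delta_rot": [0, 0, 0], "fingers": -1},
  {"slide": [0, 0, 0], "delta_rot": [0, 0, 0], "fingers": -1},
  {"slide": [0, 0, 0], "delta_rot": [0, 0, 0], "fingers": -1},
  {"slide": [0, 0, 0], "delta_rot": [0, 0, 0], "fingers": -1},
  {"slide": [0, 0, 0], "delta_rot": [0, 0, 0], "fingers": -1},
  {"slide": [0, 0, 0], "delta_rot": [0, 0, 0], "fingers": -1},
], squeeze=60)

```text
time_s: 14.78
tcp_pos: [0.4769, -0.3505, 0.0717]
eef_rot: [-179.9, -0.0, -80.1]
contact_force: [1.3, 1.5, 4.3]
gripper_width: 0.0073
gripper_force: 59.4
```

>>> play_rows([
  {"slide": [0, 0, -0.1], "delta_rot": [0, 0, 0], "fingers": -1},
  {"slide": [0, 0, -0.2], "delta_rot": [0, 0, 0], "fingers": -1},
  {"slide": [0, 0, -0.22], "delta_rot": [0, 0, 0], "fingers": -1},
  {"slide": [-0.2, -0.07, 0], "delta_rot": [0, 0, -0.03], "fingers": -1},
  {"slide": [-0.37, -0.14, 0], "delta_rot": [0, 0, -0.05], "fingers": -1},
  {"slide": [-0.37, -0.14, 0], "delta_rot": [0, 0, -0.05], "fingers": -1},
  {"slide": [-0.37, -0.14, 0], "delta_rot": [0, 0, -0.05], "fingers": -1},
  {"slide": [-0.37, -0.15, 0], "delta_rot": [0, 0, -0.05], "fingers": -1},
])

```text
time_s: 15.78
tcp_pos: [0.5254, -0.0836, 0.1496]
eef_rot: [180.0, -0.0, -79.1]
contact_force: [0.9, -1.2, -4.3]
gripper_width: 0.0077
gripper_force: 59.4
```

>>> play_rows([
  {"slide": [-0.37, -0.15, 0], "delta_rot": [0, 0, -0.05], "fingers": -1},
  {"slide": [-0.36, -0.15, 0], "delta_rot": [0, 0, -0.05], "fingers": -1},
  {"slide": [-0.37, -0.15, 0], "delta_rot": [0, 0, -0.05], "fingers": -1},
  {"slide": [-0.36, -0.15, 0], "delta_rot": [0, 0, -0.05], "fingers": -1},
  {"slide": [-0.36, -0.15, 0], "delta_rot": [0, 0, -0.05], "fingers": -1},
  {"slide": [-0.37, -0.15, 0], "delta_rot": [0, 0, -0.05], "fingers": -1},
  {"slide": [-0.17, -0.07, 0], "delta_rot": [0, 0, -0.02], "fingers": -1},
  {"slide": [0, 0, 0], "delta_rot": [0, 0, 0], "fingers": -1},
])

```text
time_s: 16.77
tcp_pos: [0.5973, 0.2923, 0.1483]
eef_rot: [179.9, -0.1, -77.5]
contact_force: [0.1, 0.0, -4.8]
gripper_width: 0.0077
gripper_force: 59.4
```

```bash
python3 - <<'E'
from h import *
s=r.get_state();print(s['tcp_pos'],s['eef_rot'],s['gripper_width'],s['moment'])
plan([(.5982,.2915,.10,-77.6,.4),(.5982,.2915,.045,-77.6,.25)],-1)
c=cap('wrist','w4')
E
```

```text
[0.59726955 0.2923432  0.14834403] [ 1.79906992e+02 -5.19774885e-02 -7.75212098e+01] 0.007717973281064844 [-0.11717022  0.08817859  0.06423989]
[{"slide": [0, 0, 0.11], "delta_rot": [0.01, 0, 0.01], "fingers": -1}, {"slide": [0, 0, 0.11], "delta_rot": [0.01, -0.01, 0], "fingers": -1}, {"slide": [0.01, -0.01, 0.1], "delta_rot": [0, 0, 0.01], "fingers": -1}, {"slide": [0, 0, 0.09], "delta_rot": [0, 0, 0], "fingers": -1}, {"slide": [0, 0, 0.09], "delta_rot": [0, 0, 0], "fingers": -1}, {"slide": [0, 0, 0.09], "delta_rot": [0, 0, 0], "fingers": -1}, {"slide": [0, 0, 0.1], "delta_rot": [0, 0, 0], "fingers": -1}]
7 end [0.599  0.2912 0.0448] [ 1.800e+02 -1.000e-02 -7.761e+01]
```

View pics/w4.png

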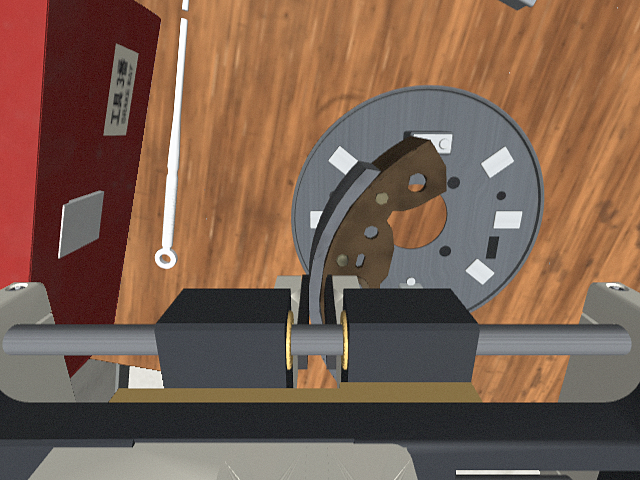

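>>> play_rows([
  {"slide": [0, 0, 0.11], "delta_rot": [0.01, 0, 0.01], "fingers": -1},
  {"slide": [0, 0, 0.11], "delta_rot": [0.01, 0, 0], "fingers": -1},
  {"slide": [0.01, -0.01, 0.1], "delta_rot": [0, 0, 0.01], "fingers": -1},
  {"slide": [0, 0, 0.09], "delta_rot": [0, 0, 0], "fingers": -1},
  {"slide": [0, 0, 0.09], "delta_rot": [0, 0, 0], "fingers": -1},
  {"slide": [0, 0, 0.09], "delta_rot": [0, 0, 0], "fingers": -1},
  {"slide": [0, 0, 0.1], "delta_rot": [0, 0, 0], "fingers": -1},
  {"slide": [0, 0, 0.02], "delta_rot": [0, 0, 0], "fingers": -1},
])

```text
time_s: 17.82
tcp_pos: [0.5991, 0.289, 0.041]
eef_rot: [180.0, -0.1, -77.7]
contact_force: [-0.0, -0.2, -4.0]
gripper_width: 0.0078
gripper_force: 59.4
```

>>> play_rows([
  {"slide": [0, 0, 0.02], "delta_rot": [0, 0, 0], "fingers": -1},
  {"slide": [0, 0, 0.02], "delta_rot": [0, 0, 0], "fingers": -1},
  {"slide": [0, 0, 0], "delta_rot": [0, 0, 0], "fingers": -1},
])

```text
time_s: 18.2
tcp_pos: [0.5998, 0.2895, 0.0368]
eef_rot: [-179.9, -0.0, -77.7]
contact_force: [-0.3, -0.6, -4.4]
gripper_width: 0.0076
gripper_force: 59.4
```

>>> play_rows([
  {"slide": [-0.02, 0.01, 0.01], "delta_rot": [0, 0, 0], "fingers": -1},
  {"slide": [0, 0, 0.01], "delta_rot": [0, 0, 0], "fingers": -1},
  {"slide": [0, 0, 0], "delta_rot": [0, 0, 0], "fingers": -1},
])

```text
time_s: 18.58
tcp_pos: [0.5976, 0.2921, 0.0336]
eef_rot: [-179.9, -0.0, -77.7]
contact_force: [0.3, 0.1, -4.8]
gripper_width: 0.0076
gripper_force: 59.4
```

Near touchdown (expected about 0.0315). Release after a small step.

>>> play_rows([
  {"slide": [0, 0, 0.01], "delta_rot": [0, 0, 0], "fingers": -1},
  {"slide": [0, 0, 0], "delta_rot": [0, 0, 0], "fingers": -1},
  {"slide": [0, 0, 0], "delta_rot": [0, 0, 0], "fingers": -0.5},
  {"slide": [0, 0, 0], "delta_rot": [0, 0, 0], "fingers": -0.5},
  {"slide": [0, 0, 0], "delta_rot": [0, 0, 0], "fingers": -0.5},
  {"slide": [0, 0, 0], "delta_rot": [0, 0, 0], "fingers": -0.5},
])

```text
time_s: 19.32
tcp_pos: [0.5979, 0.2922, 0.0324]
eef_rot: [-179.9, -0.0, -77.7]
contact_force: [1.4, 0.2, 0.6]
gripper_width: 0.0218
gripper_force: 0.0
```

```bash
python3 - <<'E'
from h import *
p=r.get_state()['tcp_pos']
# new shoe L: lining -x, shoe yaw 180 -> tool yaw -90
plan([(p[0],p[1],.15,-77.6,.6),(.5493,-.3480,.15,-90),(.5493,-.3480,.11,-90,.6),(.5493,-.3480,.071,-90,.4)],0)
E
```

```text
[{"slide": [0, 0, -0.2], "delta_rot": [-0.01, 0, -0.01], "fingers": 0}, {"slide": [0, 0, -0.19], "delta_rot": [-0.01, 0, -0.01], "fingers": 0}, {"slide": [0, 0, -0.2], "delta_rot": [0, 0, 0], "fingers": 0}, {"slide": [0, 0, -0.19], "delta_rot": [-0.01, 0, -0.01], "fingers": 0}, {"slide": [0.37, 0.11, 0], "delta_rot": [0, 0, 0.25], "fingers": 0}, {"slide": [0.38, 0.1, 0], "delta_rot": [0, 0, 0.25], "fingers": 0}, {"slide": [0.38, 0.1, 0], "delta_rot": [0, 0, 0.25], "fingers": 0}, {"slide": [0.38, 0.09, 0], "delta_rot": [0, 0, 0.24], "fingers": 0}]
[{"slide": [0.38, 0.08, 0], "delta_rot": [0, 0, 0.25], "fingers": 0}, {"slide": [0.38, 0.08, 0], "delta_rot": [0, 0, 0.24], "fingers": 0}, {"slide": [0.38, 0.07, 0], "delta_rot": [0, 0, 0.25], "fingers": 0}, {"slide": [0.38, 0.06, 0], "delta_rot": [0, 0, 0.24], "fingers": 0}, {"slide": [0.39, 0.05, 0], "delta_rot": [0, 0, 0.25], "fingers": 0}, {"slide": [0.39, 0.04, 0], "delta_rot": [0, 0, 0.24], "fingers": 0}, {"slide": [0.38, 0.04, 0], "delta_rot": [0, 0, 0.25], "fingers": 0}, {"slide": [0, 0, 0.13], "delta_rot": [0, 0, 0], "fingers": 0}]
[{"slide": [0, 0, 0.13], "delta_rot": [0, 0, 0], "fingers": 0}, {"slide": [0, 0, 0.13], "delta_rot": [0, 0, 0], "fingers": 0}, {"slide": [0, 0, 0.13], "delta_rot": [0, 0, 0], "fingers": 0}]
19 end [ 0.5494 -0.3476  0.0715] [ 1.7999e+02 -1.0000e-02 -9.0010e+01]
```

>>> play_rows([
  {"slide": [0, 0, -0.14], "delta_rot": [-0.01, 0, 0], "fingers": -0.5},
  {"slide": [0, 0, -0.22], "delta_rot": [-0.01, 0, 0], "fingers": 0},
  {"slide": [0, 0, -0.22], "delta_rot": [0, 0, 0], "fingers": 0},
  {"slide": [0, 0, -0.2], "delta_rot": [0, 0, -0.03], "fingers": 0},
  {"slide": [0.37, 0.11, 0], "delta_rot": [0, 0, 0.25], "fingers": 0},
  {"slide": [0.38, 0.1, 0], "delta_rot": [0, 0, 0.25], "fingers": 0},
  {"slide": [0.38, 0.1, 0], "delta_rot": [0, 0, 0.25], "fingers": 0},
  {"slide": [0.38, 0.09, 0], "delta_rot": [0, 0, 0.24], "fingers": 0},
])

```text
time_s: 20.32
tcp_pos: [0.5803, 0.0567, 0.1495]
eef_rot: [-180.0, -0.0, -82.1]
contact_force: [0.6, -1.0, 0.3]
gripper_width: 0.0437
gripper_force: 0.0
```

>>> play_rows([
  {"slide": [0.38, 0.08, 0], "delta_rot": [0, 0, 0.25], "fingers": 0},
  {"slide": [0.38, 0.08, 0], "delta_rot": [0, 0, 0.24], "fingers": 0},
  {"slide": [0.38, 0.07, 0], "delta_rot": [0, 0, 0.25], "fingers": 0},
  {"slide": [0.38, 0.06, 0], "delta_rot": [0, 0, 0.24], "fingers": 0},
  {"slide": [0.39, 0.05, 0], "delta_rot": [0, 0, 0.25], "fingers": 0},
  {"slide": [0.39, 0.04, 0], "delta_rot": [0, 0, 0.24], "fingers": 0},
  {"slide": [0.38, 0.04, 0], "delta_rot": [0, 0, 0.25], "fingers": 0},
  {"slide": [0, 0, 0.13], "delta_rot": [0, 0, 0], "fingers": 0},
])

```text
time_s: 21.32
tcp_pos: [0.5493, -0.352, 0.1307]
eef_rot: [-179.8, -0.1, -90.3]
contact_force: [-0.3, 1.5, -1.3]
gripper_width: 0.044
gripper_force: 0.0
```

```bash
python3 - <<'E'
from h import *
s=r.get_state();print(s['tcp_pos'],s['eef_rot'])
plan([(.5493,-.3480,.071,-90,.4)],0)
E
```

```text
[ 0.54933694 -0.35196584  0.13067156] [-1.79844667e+02 -1.05154958e-01 -9.02713068e+01]
[{"slide": [-0.01, 0, 0.13], "delta_rot": [-0.01, -0.01, -0.02], "fingers": 0}, {"slide": [-0.01, 0, 0.13], "delta_rot": [-0.01, -0.01, -0.02], "fingers": 0}, {"slide": [-0.01, 0, 0.14], "delta_rot": [-0.01, 0, -0.02], "fingers": 0}]
3 end [ 0.5495 -0.3475  0.0707] [-1.7998e+02 -1.0000e-02 -9.0000e+01]
```

>>> play_rows([
  {"slide": [0, 0, 0.13], "delta_rot": [0, 0, 0], "fingers": 0},
  {"slide": [0, 0, 0.13], "delta_rot": [0, 0, 0], "fingers": 0},
  {"slide": [0, 0, 0.13], "delta_rot": [0, 0, 0], "fingers": 0},
  {"slide": [0, 0, 0], "delta_rot": [0, 0, 0], "fingers": 0},
])

```text
time_s: 21.82
tcp_pos: [0.5488, -0.3476, 0.0703]
eef_rot: [179.9, 0.0, -90.0]
contact_force: [0.4, -0.7, 0.1]
gripper_width: 0.044
gripper_force: 0.0
```

>>> play_rows([
  {"slide": [0, 0, 0], "delta_rot": [0, 0, 0], "fingers": -1},
  {"slide": [0, 0, 0], "delta_rot": [0, 0, 0], "fingers": -1},
  {"slide": [0, 0, 0], "delta_rot": [0, 0, 0], "fingers": -1},
  {"slide": [0, 0, 0], "delta_rot": [0, 0, 0], "fingers": -1},
  {"slide": [0, 0, 0], "delta_rot": [0, 0, 0], "fingers": -1},
  {"slide": [0, 0, 0], "delta_rot": [0, 0, 0], "fingers": -1},
], squeeze=60)

```text
time_s: 22.58
tcp_pos: [0.5497, -0.3478, 0.0717]
eef_rot: [-179.9, -0.0, -90.0]
contact_force: [1.5, 0.3, 2.7]
gripper_width: 0.0073
gripper_force: 59.4
```

```bash
python3 - <<'E'
from h import *
p=r.get_state()['tcp_pos']
plan([(p[0],p[1],.15,-90,.4),(.4204,.2525,.15,-77.6)],-1)
E
```

```text
[{"slide": [0, 0, -0.13], "delta_rot": [0, 0, 0], "fingers": -1}, {"slide": [0, 0, -0.13], "delta_rot": [0, 0, 0], "fingers": -1}, {"slide": [0, 0, -0.13], "delta_rot": [-0.01, 0, 0], "fingers": -1}, {"slide": [0, 0, -0.13], "delta_rot": [0, -0.01, 0], "fingers": -1}, {"slide": [-0.36, 0.08, 0], "delta_rot": [0, 0, -0.25], "fingers": -1}, {"slide": [-0.37, 0.07, 0], "delta_rot": [0, 0, -0.25], "fingers": -1}, {"slide": [-0.37, 0.06, 0], "delta_rot": [0, 0, -0.25], "fingers": -1}, {"slide": [-0.37, 0.06, 0], "delta_rot": [0, 0, -0.24], "fingers": -1}]
[{"slide": [-0.37, 0.05, 0], "delta_rot": [0, 0, -0.25], "fingers": -1}, {"slide": [-0.37, 0.04, 0], "delta_rot": [0, 0, -0.24], "fingers": -1}, {"slide": [-0.37, 0.04, 0], "delta_rot": [0, 0, -0.25], "fingers": -1}, {"slide": [-0.37, 0.03, 0], "delta_rot": [0, 0, -0.24], "fingers": -1}, {"slide": [-0.37, 0.02, 0], "delta_rot": [0, 0, -0.25], "fingers": -1}, {"slide": [-0.37, 0.01, 0], "delta_rot": [0, 0, -0.24], "fingers": -1}, {"slide": [-0.37, 0, 0], "delta_rot": [0, 0, -0.25], "fingers": -1}]
15 end [0.4208 0.2528 0.1498] [-1.7999e+02  1.0000e-02 -7.7580e+01]
```

>>> play_rows([
  {"slide": [0, 0, -0.09], "delta_rot": [0, 0, 0], "fingers": -1},
  {"slide": [0, 0, -0.17], "delta_rot": [0, 0, 0], "fingers": -1},
  {"slide": [0, 0, -0.17], "delta_rot": [0, 0, 0], "fingers": -1},
  {"slide": [0, 0, -0.09], "delta_rot": [0, 0, 0], "fingers": -1},
  {"slide": [-0.36, 0.08, 0], "delta_rot": [0, 0, -0.25], "fingers": -1},
  {"slide": [-0.37, 0.07, 0], "delta_rot": [0, 0, -0.25], "fingers": -1},
  {"slide": [-0.37, 0.06, 0], "delta_rot": [0, 0, -0.25], "fingers": -1},
  {"slide": [-0.37, 0.06, 0], "delta_rot": [0, 0, -0.24], "fingers": -1},
])

```text
time_s: 23.58
tcp_pos: [0.5012, -0.1269, 0.149]
eef_rot: [180.0, -0.0, -85.5]
contact_force: [1.7, 0.5, -2.9]
gripper_width: 0.0076
gripper_force: 59.4
```

>>> play_rows([
  {"slide": [-0.37, 0.05, 0], "delta_rot": [0, 0, -0.25], "fingers": -1},
  {"slide": [-0.37, 0.04, 0], "delta_rot": [0, 0, -0.24], "fingers": -1},
  {"slide": [-0.37, 0.04, 0], "delta_rot": [0, 0, -0.25], "fingers": -1},
  {"slide": [-0.37, 0.03, 0], "delta_rot": [0, 0, -0.24], "fingers": -1},
  {"slide": [-0.37, 0.02, 0], "delta_rot": [0, 0, -0.25], "fingers": -1},
  {"slide": [-0.37, 0.01, 0], "delta_rot": [0, 0, -0.24], "fingers": -1},
  {"slide": [-0.37, 0, 0], "delta_rot": [0, 0, -0.25], "fingers": -1},
  {"slide": [0, 0, 0], "delta_rot": [0, 0, 0], "fingers": -1},
])

```text
time_s: 24.58
tcp_pos: [0.4198, 0.256, 0.149]
eef_rot: [-180.0, 0.0, -77.3]
contact_force: [-0.5, -0.8, -3.7]
gripper_width: 0.0076
gripper_force: 59.4
```

>>> play_rows([
  {"slide": [0, 0, 0], "delta_rot": [0, 0, 0], "fingers": -1},
])

```text
time_s: 24.7
tcp_pos: [0.4199, 0.2525, 0.1487]
eef_rot: [179.9, -0.1, -77.6]
contact_force: [-0.5, 1.0, -3.7]
gripper_width: 0.0075
gripper_force: 59.4
```

```bash
python3 - <<'E'
from h import *
s=r.get_state();print(s['tcp_pos'],s['eef_rot'],s['gripper_width'],s['moment'])
plan([(.4204,.2525,.10,-77.6,.4),(.4204,.2525,.04,-77.6,.25)],-1)
c=cap('wrist','w5')
E
```

```text
[0.41985061 0.25247229 0.14866428] [ 1.79925978e+02 -6.14759578e-02 -7.75546447e+01] 0.007495549549146465 [-0.09381958  0.20602197  0.01719736]
[{"slide": [0, 0, 0.11], "delta_rot": [0.01, 0, 0], "fingers": -1}, {"slide": [0, 0, 0.11], "delta_rot": [0, -0.01, 0], "fingers": -1}, {"slide": [0, 0, 0.1], "delta_rot": [0.01, 0, 0.01], "fingers": -1}, {"slide": [0, 0, 0.08], "delta_rot": [0, 0, 0], "fingers": -1}, {"slide": [0, 0, 0.08], "delta_rot": [0, 0, 0], "fingers": -1}, {"slide": [0, 0, 0.08], "delta_rot": [0, 0, 0], "fingers": -1}, {"slide": [0, 0, 0.08], "delta_rot": [0, 0, 0], "fingers": -1}, {"slide": [0, 0, 0.08], "delta_rot": [0, 0, 0], "fingers": -1}]
8 end [0.4198 0.2524 0.0407] [-1.7998e+02 -2.0000e-02 -7.7600e+01]
```

View pics/w5.png

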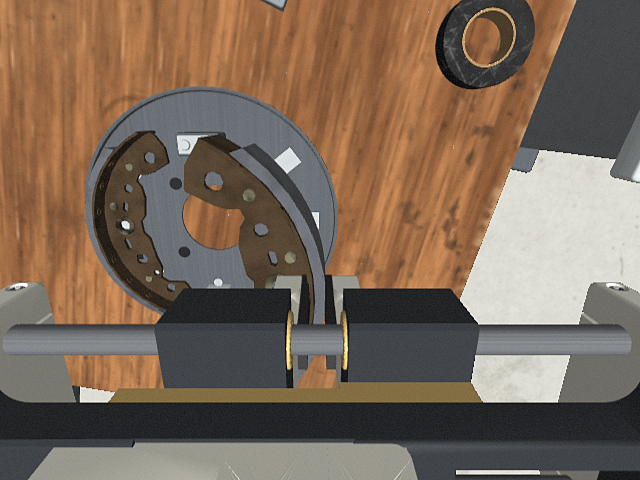

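>>> play_rows([
  {"slide": [0, 0, 0.11], "delta_rot": [0.01, 0, 0], "fingers": -1},
  {"slide": [0, 0, 0.11], "delta_rot": [0, 0, 0], "fingers": -1},
  {"slide": [0, 0, 0.1], "delta_rot": [0.01, 0, 0.01], "fingers": -1},
  {"slide": [0, 0, 0.09], "delta_rot": [0, 0, 0], "fingers": -1},
  {"slide": [0, 0, 0.09], "delta_rot": [0, 0, 0], "fingers": -1},
  {"slide": [0, 0, 0.09], "delta_rot": [0, 0, 0], "fingers": -1},
  {"slide": [0, 0, 0.09], "delta_rot": [0, 0, 0], "fingers": -1},
  {"slide": [0, 0, 0.06], "delta_rot": [0, 0, 0], "fingers": -1},
])

```text
time_s: 25.75
tcp_pos: [0.4205, 0.2526, 0.0371]
eef_rot: [-179.9, -0.0, -77.6]
contact_force: [-1.4, 0.4, -2.9]
gripper_width: 0.0073
gripper_force: 59.4
```

>>> play_rows([
  {"slide": [0, 0, 0.02], "delta_rot": [0, 0, 0], "fingers": -1},
  {"slide": [0, 0, 0], "delta_rot": [0, 0, 0], "fingers": -1},
  {"slide": [0, 0, 0], "delta_rot": [0, 0, 0], "fingers": -1},
])

```text
time_s: 26.12
tcp_pos: [0.4209, 0.2531, 0.0355]
eef_rot: [-179.9, 0.0, -77.6]
contact_force: [0.6, 1.1, -4.7]
gripper_width: 0.0075
gripper_force: 59.4
```

>>> play_rows([
  {"slide": [0, 0, 0.02], "delta_rot": [0, 0, 0], "fingers": -1},
  {"slide": [0, 0, 0], "delta_rot": [0, 0, 0], "fingers": -1},
  {"slide": [0, 0, 0], "delta_rot": [0, 0, 0], "fingers": -1},
])

```text
time_s: 26.5
tcp_pos: [0.4208, 0.2528, 0.0322]
eef_rot: [-179.9, -0.0, -77.6]
contact_force: [0.4, -0.5, -4.1]
gripper_width: 0.0072
gripper_force: 59.4
```

>>> play_rows([
  {"slide": [0, 0, 0], "delta_rot": [0, 0, 0], "fingers": -0.5},
  {"slide": [0, 0, 0], "delta_rot": [0, 0, 0], "fingers": -0.5},
  {"slide": [0, 0, 0], "delta_rot": [0, 0, 0], "fingers": -0.5},
  {"slide": [0, 0, 0], "delta_rot": [0, 0, 0], "fingers": -0.5},
])

```text
time_s: 27.0
tcp_pos: [0.4208, 0.2529, 0.0322]
eef_rot: [-179.9, -0.0, -77.6]
contact_force: [0.1, -0.2, -0.6]
gripper_width: 0.0221
gripper_force: 0.0
```

```bash
python3 - <<'E'
from h import *
p=r.get_state()['tcp_pos']
plan([(p[0],p[1],.20,-77.6,.6),(.515,.255,.20,-77.6)],0)
E
```

```text
[{"slide": [0, 0, -0.22], "delta_rot": [0, 0, 0], "fingers": 0}, {"slide": [0, 0, -0.22], "delta_rot": [-0.01, 0, 0], "fingers": 0}, {"slide": [0, 0, -0.23], "delta_rot": [0, 0, 0], "fingers": 0}, {"slide": [0, 0, -0.22], "delta_rot": [-0.01, 0, 0], "fingers": 0}, {"slide": [0, 0, -0.23], "delta_rot": [0, 0, -0.01], "fingers": 0}, {"slide": [0.06, -0.31, 0], "delta_rot": [0, 0, 0], "fingers": 0}, {"slide": [0.06, -0.31, 0], "delta_rot": [0, 0, 0], "fingers": 0}]
7 end [0.5153 0.2553 0.2003] [-1.7998e+02 -1.0000e-02 -7.7590e+01]
```

>>> play_rows([
  {"slide": [0, 0, -0.14], "delta_rot": [0, 0, 0], "fingers": -0.5},
  {"slide": [0, 0, -0.26], "delta_rot": [0, 0, 0], "fingers": 0},
  {"slide": [0, 0, -0.26], "delta_rot": [0, 0, 0], "fingers": 0},
  {"slide": [0, 0, -0.26], "delta_rot": [0, 0, 0], "fingers": 0},
  {"slide": [0, 0, -0.2], "delta_rot": [0, 0, 0], "fingers": 0},
  {"slide": [0.06, -0.31, 0], "delta_rot": [0, 0, 0], "fingers": 0.3},
  {"slide": [0.06, -0.31, 0], "delta_rot": [0, 0, 0], "fingers": 0.6},
  {"slide": [0, 0, 0], "delta_rot": [0, 0, 0], "fingers": 0.6},
])

```text
time_s: 28.0
tcp_pos: [0.5173, 0.2549, 0.1993]
eef_rot: [-179.9, -0.1, -77.7]
contact_force: [-0.2, -0.1, -0.5]
gripper_width: 0.0674
gripper_force: 0.0
```

>>> play_rows([
  {"slide": [0, 0, 0], "delta_rot": [0, 0, 0], "fingers": 0.6},
])

```text
time_s: 28.12
tcp_pos: [0.5148, 0.2547, 0.1997]
eef_rot: [-180.0, -0.0, -77.7]
contact_force: [-0.3, -0.7, 0.2]
gripper_width: 0.0695
gripper_force: 0.0
```

```bash
python3 - <<'E'
from h import *
c=cap('wrist','w6');s=r.get_state();print(s['tcp_pos'],s['joints'])
im=c['image'][90:330,180:460]
cv2.imwrite('pics/w6b.png',cv2.resize(im,None,fx=2.5,fy=2.5,interpolation=cv2.INTER_CUBIC))
plan([(.513,-.2352,.15,-177.2)],.3)
th=np.radians(12.4);C=np.array([.5093,.272]);ex=np.array([np.cos(th),np.sin(th)]);ey=np.array([-ex[1],ex[0]])
for n,(a,b,z) in dict(o1=(95,0,.042),o2=(-95,0,.042),cyl=(0,72,.037),an=(0,-68,.036)).items():
    q=proj('w6',[*(C+(a*ex+b*ey)/1e3),z]);print(n,(q[0]-180)*2.5,(q[1]-90)*2.5)
E
```

```text
[0.51450084 0.25486129 0.20001185] [ 45.90663469  12.18161416 -14.6137636    0.06421787 -63.17626379
 -33.57783611]
[{"slide": [0.14, 0.03, 0.01], "delta_rot": [0, 0, 0.94], "fingers": 0.3}, {"slide": [0.14, 0.02, 0.01], "delta_rot": [0, 0, 0.94], "fingers": 0.3}, {"slide": [0.14, 0.01, 0.01], "delta_rot": [0, 0, 0.94], "fingers": 0.3}, {"slide": [0.14, 0, 0.02], "delta_rot": [0, 0, 0.95], "fingers": 0.3}, {"slide": [0.14, -0.01, 0.01], "delta_rot": [0, 0, 0.94], "fingers": 0.3}, {"slide": [0.14, -0.02, 0.02], "delta_rot": [0, 0, 0.95], "fingers": 0.3}, {"slide": [0.14, -0.03, 0.01], "delta_rot": [0, 0, 0.94], "fingers": 0.3}, {"slide": [0.14, -0.04, 0.02], "delta_rot": [0, 0, 0.95], "fingers": 0.3}]
[{"slide": [0.13, -0.05, 0.01], "delta_rot": [0, 0, 0.94], "fingers": 0.3}, {"slide": [0.13, -0.06, 0.02], "delta_rot": [0, 0, 0.95], "fingers": 0.3}, {"slide": [0.12, -0.07, 0.01], "delta_rot": [0, 0, 0.94], "fingers": 0.3}, {"slide": [0.12, -0.08, 0.02], "delta_rot": [0, 0, 0.95], "fingers": 0.3}, {"slide": [0.11, -0.09, 0.01], "delta_rot": [0, 0, 0.94], "fingers": 0.3}, {"slide": [0.1
[... 271 characters left out ...]
ngers": 0.3}, {"slide": [0.07, -0.13, 0.02], "delta_rot": [0, 0, 0.95], "fingers": 0.3}, {"slide": [0.06, -0.13, 0.01], "delta_rot": [0, 0, 0.94], "fingers": 0.3}, {"slide": [0.04, -0.13, 0.02], "delta_rot": [0, 0, 0.95], "fingers": 0.3}, {"slide": [0.04, -0.14, 0.01], "delta_rot": [0, 0, 0.94], "fingers": 0.3}, {"slide": [0.02, -0.14, 0.02], "delta_rot": [0, 0.01, 0.95], "fingers": 0.3}, {"slide": [0.02, -0.14, 0.01], "delta_rot": [-0.01, 0, 0.94], "fingers": 0.3}]
23 end [ 0.5126 -0.2353  0.1507] [ 1.7998e+02  1.0000e-02 -1.7720e+02]
o1 99.86967347645148 354.6591925261237
o2 590.9876725973459 353.7543916553705
cyl 345.4216042028824 514.2437388452192
an 345.21872166555397 174.03276520534035
```

View pics/w6b.png

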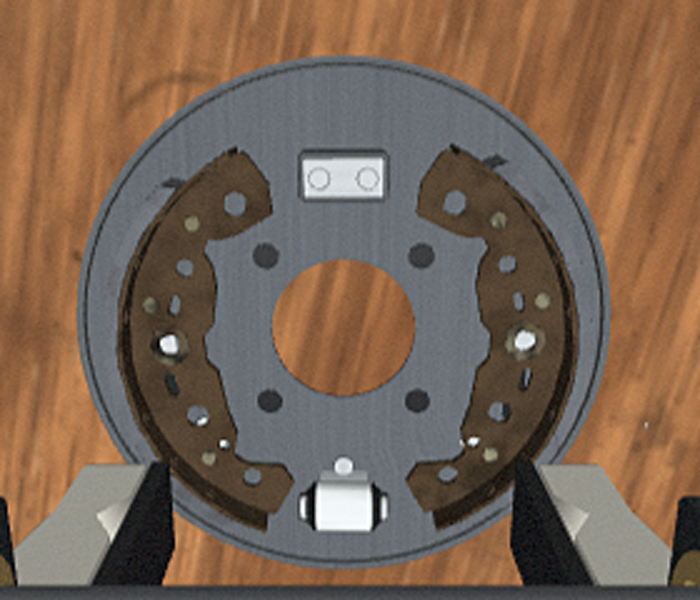

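```bash
python3 - <<'E'
from h import *
th=np.radians(12.4);C=np.array([.5093,.272]);M=np.array([[np.cos(th),np.sin(th)],[-np.sin(th),np.cos(th)]])
P=lambda u,v,z:((M@(pix('w6',180+u/2.5,90+v/2.5,z)[:2]-C))*1e3).round(1)
for n,q,z in [('holeL',(169,344),.028),('holeR',(525,341),.028),('cyl',(344,506),.037),('anch',(344,177),.036),('L out',(118,325),.042),('R out',(578,325),.042),('L tips',(237,150),.042),('L tip2',(267,528),.042),('R tip',(455,148),.042),('R tip2',(435,528),.042),('plL',(79,312),.006),('plR',(609,312),.006),('inL',(214,330),.028),('inR',(486,330),.028)]: print(n,P(*q,z))
im=cv2.imread('pics/w1.png');c=im[90:330,180:460];
a=cv2.resize(im[90:330,180:460],None,fx=1.4,fy=1.4);b=cv2.resize(cv2.imread('pics/w6.png')[90:330,180:460],None,fx=1.4,fy=1.4)
cv2.imwrite('pics/cmp.png',np.hstack([a,b]))
E
```

```text
holeL [71.   0.1]
holeR [-72.3  -0.9]
cyl [ 0.6 68.2]
anch [  0.4 -67. ]
L out [ 87. -12.]
R out [-89.1 -11.5]
L tips [ 38.9 -77.3]
L tip2 [32.5 75.6]
R tip [-39.4 -77.7]
R tip2 [-37.1  75.7]
plL [112.9  -7.3]
plR [-112.    -6.9]
inL [52.5 -5.7]
inR [-56.4  -5.5]
```

View pics/cmp.png

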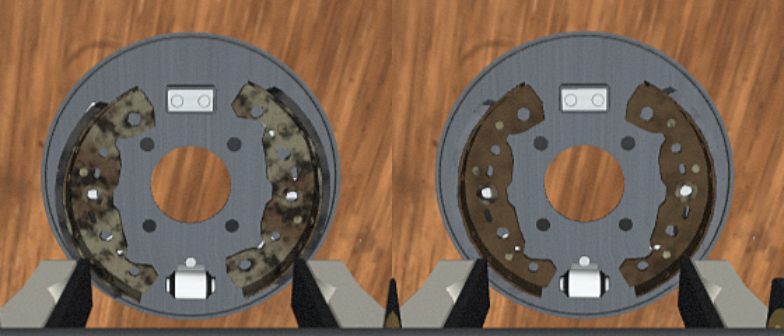

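>>> play_rows([
  {"slide": [0.14, 0.03, 0.01], "delta_rot": [0, 0, 0.94], "fingers": 0},
  {"slide": [0.14, 0.02, 0.01], "delta_rot": [0, 0, 0.94], "fingers": 0},
  {"slide": [0.14, 0.01, 0.01], "delta_rot": [0, 0, 0.94], "fingers": 0},
  {"slide": [0.14, 0, 0.02], "delta_rot": [0, 0, 0.95], "fingers": 0},
  {"slide": [0.14, -0.01, 0.01], "delta_rot": [0, 0, 0.94], "fingers": 0},
  {"slide": [0.14, -0.02, 0.02], "delta_rot": [0, 0, 0.95], "fingers": 0},
  {"slide": [0.14, -0.03, 0.01], "delta_rot": [0, 0, 0.94], "fingers": 0},
  {"slide": [0.14, -0.04, 0.02], "delta_rot": [0, 0, 0.95], "fingers": 0},
])

```text
time_s: 29.18
tcp_pos: [0.5121, 0.0846, 0.1843]
eef_rot: [-179.9, 0.1, -112.3]
contact_force: [0.9, -0.1, -0.1]
gripper_width: 0.0439
gripper_force: 0.0
```

>>> play_rows([
  {"slide": [0.13, -0.05, 0.01], "delta_rot": [0, 0, 0.94], "fingers": 0},
  {"slide": [0.13, -0.06, 0.02], "delta_rot": [0, 0, 0.95], "fingers": 0},
  {"slide": [0.12, -0.07, 0.01], "delta_rot": [0, 0, 0.94], "fingers": 0},
  {"slide": [0.12, -0.08, 0.02], "delta_rot": [0, 0, 0.95], "fingers": 0},
  {"slide": [0.11, -0.09, 0.01], "delta_rot": [0, 0, 0.94], "fingers": 0},
  {"slide": [0.1, -0.1, 0.02], "delta_rot": [0, 0, 0.95], "fingers": 0},
  {"slide": [0.09, -0.11, 0.01], "delta_rot": [0, 0, 0.94], "fingers": 0},
  {"slide": [0.09, -0.11, 0.02], "delta_rot": [0, 0, 0.95], "fingers": 0},
])

```text
time_s: 30.18
tcp_pos: [0.5111, -0.0852, 0.1663]
eef_rot: [-179.9, 0.2, -147.0]
contact_force: [0.3, -0.2, -0.5]
gripper_width: 0.044
gripper_force: 0.0
```

>>> play_rows([
  {"slide": [0.08, -0.12, 0.01], "delta_rot": [0, 0, 0.94], "fingers": 0},
  {"slide": [0.07, -0.13, 0.02], "delta_rot": [0, 0, 0.95], "fingers": 0},
  {"slide": [0.06, -0.13, 0.01], "delta_rot": [0, 0, 0.94], "fingers": 0},
  {"slide": [0.04, -0.13, 0.02], "delta_rot": [0, 0, 0.95], "fingers": 0},
  {"slide": [0.04, -0.14, 0.01], "delta_rot": [0, 0, 0.94], "fingers": 0},
  {"slide": [0.02, -0.14, 0.02], "delta_rot": [0, 0.01, 0.95], "fingers": 0},
  {"slide": [0.02, -0.14, 0.01], "delta_rot": [-0.01, 0, 0.94], "fingers": 0},
  {"slide": [0, 0, 0], "delta_rot": [0, 0, 0], "fingers": 0},
])

```text
time_s: 31.18
tcp_pos: [0.5127, -0.2352, 0.1509]
eef_rot: [180.0, 0.1, -177.2]
contact_force: [-0.2, 0.8, -0.1]
gripper_width: 0.0441
gripper_force: 0.0
```

```bash
python3 - <<'E'
from h import *
s=r.get_state();print(s['tcp_pos'],s['eef_rot'])
c=cap('wrist','w7')
q=np.array(proj('w7',[.513,-.2352,.06]));print(q, proj('w7',[.579,-.232,.06]),proj('w7',[.447,-.2384,.06]))
cv2.imwrite('pics/w7b.png',cv2.resize(c['image'][60:460,120:520],None,fx=1.5,fy=1.5,interpolation=cv2.INTER_CUBIC))
plan([(.513,-.2352,.09,-177.2,.6),(.513,-.2352,.057,-177.2,.4)],0)
E
```

```text
[ 0.5127303  -0.23520112  0.15092755] [ 1.79958072e+02  6.25601672e-02 -1.77245605e+02]
[317.74905068 235.36281405] [np.float64(317.73373231001364), np.float64(311.32091709504687)] [np.float64(317.7669392535867), np.float64(146.65998564779426)]
[{"slide": [0, 0, 0.2], "delta_rot": [0, 0.01, 0], "fingers": 0}, {"slide": [0, 0, 0.21], "delta_rot": [0.01, 0.01, 0.01], "fingers": 0}, {"slide": [0, 0, 0.11], "delta_rot": [0, 0, 0], "fingers": 0}, {"slide": [0, 0, 0.11], "delta_rot": [0, 0, 0], "fingers": 0}]
4 end [ 0.5129 -0.2346  0.0565] [-1.8000e+02 -2.0000e-02 -1.7721e+02]
```

View pics/w7b.png

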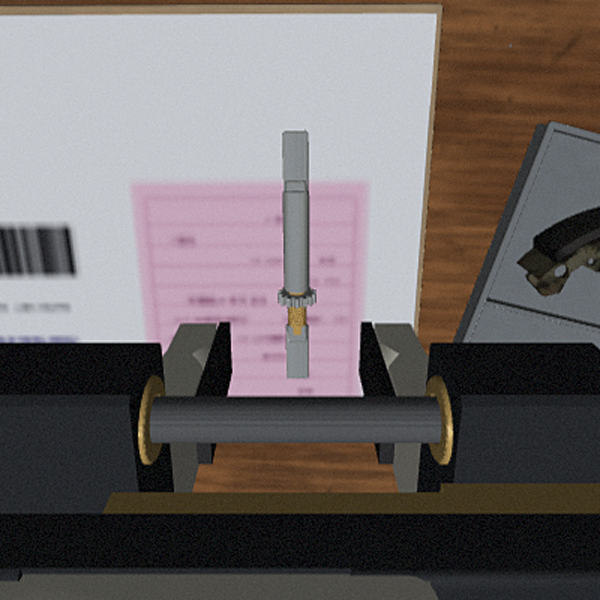

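>>> play_rows([
  {"slide": [0, 0, 0.2], "delta_rot": [0, 0, 0], "fingers": 0},
  {"slide": [0, 0, 0.21], "delta_rot": [0, 0, 0], "fingers": 0},
  {"slide": [0, 0, 0.11], "delta_rot": [0, 0, 0], "fingers": 0},
  {"slide": [0, 0, 0.1], "delta_rot": [0, 0, 0], "fingers": 0},
  {"slide": [0, 0, 0], "delta_rot": [0, 0, 0], "fingers": 0},
])

```text
time_s: 31.85
tcp_pos: [0.513, -0.2346, 0.0571]
eef_rot: [179.9, -0.0, -177.2]
contact_force: [0.2, -0.1, 0.9]
gripper_width: 0.0439
gripper_force: 0.0
```

>>> play_rows([
  {"slide": [0, 0, 0], "delta_rot": [0, 0, 0], "fingers": -1},
  {"slide": [0, 0, 0], "delta_rot": [0, 0, 0], "fingers": -1},
  {"slide": [0, 0, 0], "delta_rot": [0, 0, 0], "fingers": -1},
  {"slide": [0, 0, 0], "delta_rot": [0, 0, 0], "fingers": -1},
  {"slide": [0, 0, 0], "delta_rot": [0, 0, 0], "fingers": -1},
], squeeze=30)

```text
time_s: 32.48
tcp_pos: [0.5136, -0.2349, 0.0581]
eef_rot: [180.0, 0.1, -177.2]
contact_force: [-1.5, -0.3, 3.2]
gripper_width: 0.0118
gripper_force: 30.0
```

```bash
python3 - <<'E'
from h import *
p=r.get_state()['tcp_pos']
plan([(p[0],p[1],.15,-177.2,.5),(.5046,.2935,.15,-167.6,.95)],-1)
E
```

```text
[{"slide": [0, 0, -0.15], "delta_rot": [0, 0, 0], "fingers": -1}, {"slide": [0, 0, -0.15], "delta_rot": [0, 0.01, 0], "fingers": -1}, {"slide": [0, 0, -0.16], "delta_rot": [0, 0, 0], "fingers": -1}, {"slide": [0, 0, -0.15], "delta_rot": [0.01, 0.01, 0], "fingers": -1}, {"slide": [-0.01, 0.35, 0], "delta_rot": [0, 0, -0.21], "fingers": -1}, {"slide": [-0.02, 0.35, 0], "delta_rot": [0, 0, -0.21], "fingers": -1}, {"slide": [-0.02, 0.35, 0], "delta_rot": [0, 0, -0.21], "fingers": -1}, {"slide": [-0.03, 0.35, 0], "delta_rot": [0, 0, -0.21], "fingers": -1}]
[{"slide": [-0.04, 0.35, 0], "delta_rot": [0, 0, -0.21], "fingers": -1}, {"slide": [-0.04, 0.35, 0], "delta_rot": [0, 0, -0.21], "fingers": -1}, {"slide": [-0.05, 0.35, 0], "delta_rot": [0, 0, -0.21], "fingers": -1}, {"slide": [-0.05, 0.35, 0], "delta_rot": [0, 0, -0.21], "fingers": -1}, {"slide": [-0.06, 0.35, 0], "delta_rot": [0, 0, -0.21], "fingers": -1}, {"slide": [-0.06, 0.35, 0], "delta_rot": [0, 0, -0.2], "fingers": -1}]
14 end [0.5046 0.2936 0.1495] [-1.7999e+02 -2.0000e-02 -1.6761e+02]
```

>>> play_rows([
  {"slide": [0, 0, -0.09], "delta_rot": [0, 0, 0], "fingers": -1},
  {"slide": [0, 0, -0.18], "delta_rot": [0, 0, 0], "fingers": -1},
  {"slide": [0, 0, -0.2], "delta_rot": [0, 0, 0], "fingers": -1},
  {"slide": [0, 0.1, -0.14], "delta_rot": [0, 0, 0], "fingers": -1},
  {"slide": [-0.01, 0.25, 0], "delta_rot": [0, 0, -0.21], "fingers": -1},
  {"slide": [-0.02, 0.35, 0], "delta_rot": [0, 0, -0.21], "fingers": -1},
  {"slide": [-0.02, 0.35, 0], "delta_rot": [0, 0, -0.21], "fingers": -1},
  {"slide": [-0.03, 0.35, 0], "delta_rot": [0, 0, -0.21], "fingers": -1},
])

```text
time_s: 33.48
tcp_pos: [0.5094, -0.0231, 0.1502]
eef_rot: [180.0, 0.1, -173.3]
contact_force: [1.4, 0.6, -1.2]
gripper_width: 0.0123
gripper_force: 30.0
```

>>> play_rows([
  {"slide": [-0.04, 0.35, 0], "delta_rot": [0, 0, -0.21], "fingers": -1},
  {"slide": [-0.04, 0.35, 0], "delta_rot": [0, 0, -0.21], "fingers": -1},
  {"slide": [-0.05, 0.35, 0], "delta_rot": [0, 0, -0.21], "fingers": -1},
  {"slide": [-0.05, 0.35, 0], "delta_rot": [0, 0, -0.21], "fingers": -1},
  {"slide": [-0.06, 0.35, 0], "delta_rot": [0, 0, -0.21], "fingers": -1},
  {"slide": [-0.06, 0.25, 0], "delta_rot": [0, 0, -0.2], "fingers": -1},
  {"slide": [0, 0.1, 0], "delta_rot": [0, 0, 0], "fingers": -1},
  {"slide": [0, 0, 0], "delta_rot": [0, 0, 0], "fingers": -1},
])

```text
time_s: 34.48
tcp_pos: [0.5038, 0.294, 0.1497]
eef_rot: [180.0, 0.0, -167.6]
contact_force: [-0.7, -0.8, -1.2]
gripper_width: 0.0121
gripper_force: 30.0
```

```bash
python3 - <<'E'
from h import *
s=r.get_state();print(s['tcp_pos'],s['eef_rot'],s['gripper_width'],s['gripper_force'])
c=cap('wrist','w8')
print(proj('w8',[*(np.array(s['tcp_pos'])+[-.0645,-.0142,.002])]))
g=cv2.cvtColor(c['image'],cv2.COLOR_BGR2GRAY); print(g[100:240:6,300:340:4])
plan([(.5046,.2935,.075,-167.6,.4),(.5046,.2935,.035,-167.6,.25)],-1)
E
```

```text
[0.503786   0.29398853 0.14970918] [ 1.79980891e+02  3.28784752e-02 -1.67555639e+02] 0.012115257376803718 29.992749989032745
[np.float64(318.82061541888504), np.float64(161.90654089445627)]
[[119 111 115 113 117 119 119 116 112 114]
 [109 119 116 113 113 116 116 112 112 115]
 [130 122 121 124 117 120 125 119 116 111]
 [ 71  66  59  70  71  52 111 121 116 119]
 [ 67  77  73  67  71  69  67  52  75  71]
 [ 70  75  71  66  66  66  66  62  61  63]
 [ 73 126 120  46  70  69  70  62  69  63]
 [ 68  75  70  71  72  77  84 114  76  66]
 [ 72  66  67  67  76  74 124 115  93  71]
 [ 75  75  73  72  72  75  64  75  75  68]
 [113  93  71  71  72  63  72  52  70  72]
 [117 220 222 219 221 221 216 200 108  62]
 [118 223 226 223 217 222 216 196 119 111]
 [112 227 222 223 219 220 214 201  72 118]
 [113 226 223 222 220 221 218 198  70  77]
 [110 230 224 221 220 222 220 198 121 113]
 [110 234 223 221 220 222 218 194 118 118]
 [119 235 223 222 218 220 216 189 112 114]
 [118 234 223 223 220 221 216 190 119 116]
 [102 240 222 221 215 217 218 189 115 114]
 [103 235 221 217 219 220 222 192 114 111]
 [115 179 216 228 230 226 211 160 115 114]
 [102 179 217 223 222 221 209 150 121 118]
 [136 175 216 223 222 219 210 152 115 117]]
[{"slide": [0, 0, 0.12], "delta_rot": [0, 0, 0], "fingers": -1}, {"slide": [0, 0, 0.13], "delta_rot": [0, 0, 0], "fingers": -1}, {"slide": [0, 0, 0.12], "delta_rot": [0, 0, 0], "fingers": -1}, {"slide": [-0.01, 0, 0.13], "delta_rot": [0, 0.01, 0], "fingers": -1}, {"slide": [0, 0, 0.09], "delta_rot": [0, 0, 0], "fingers": -1}, {"slide": [0, 0, 0.09], "delta_rot": [0, 0, 0], "fingers": -1}, {"slide": [0, 0, 0.08], "delta_rot": [0, 0, 0], "fingers": -1}]
7 end [0.5053 0.2935 0.0357] [ 1.7999e+02 -2.0000e-02 -1.6760e+02]
```

>>> play_rows([
  {"slide": [0, 0, 0.12], "delta_rot": [0, 0, 0], "fingers": -1},
  {"slide": [0, 0, 0.13], "delta_rot": [0, 0, 0], "fingers": -1},
  {"slide": [0, 0, 0.12], "delta_rot": [0, 0, 0], "fingers": -1},
  {"slide": [-0.01, 0, 0.13], "delta_rot": [0, 0, 0], "fingers": -1},
  {"slide": [0, 0, 0.09], "delta_rot": [0, 0, 0], "fingers": -1},
  {"slide": [0, 0, 0.09], "delta_rot": [0, 0, 0], "fingers": -1},
  {"slide": [0, 0, 0.08], "delta_rot": [0, 0, 0], "fingers": -1},
  {"slide": [0, 0, 0], "delta_rot": [0, 0, 0], "fingers": -1},
])

```text
time_s: 35.52
tcp_pos: [0.5054, 0.2934, 0.0347]
eef_rot: [-180.0, -0.0, -167.6]
contact_force: [1.6, -0.3, -0.7]
gripper_width: 0.0117
gripper_force: 30.0
```

>>> play_rows([
  {"slide": [0, 0, 0.02], "delta_rot": [0, 0, 0], "fingers": -1},
  {"slide": [0, 0, 0.02], "delta_rot": [0, 0, 0], "fingers": -1},
  {"slide": [0, 0, 0], "delta_rot": [0, 0, 0], "fingers": -1},
])

```text
time_s: 35.9
tcp_pos: [0.5058, 0.294, 0.0296]
eef_rot: [180.0, 0.1, -167.6]
contact_force: [0.8, 0.1, -1.1]
gripper_width: 0.0116
gripper_force: 30.0
```

Touchdown is due at about 0.028; step 1.5 mm more, release gently and rise.

>>> play_rows([
  {"slide": [0, 0, 0.01], "delta_rot": [0, 0, 0], "fingers": -1},
  {"slide": [0, 0, 0], "delta_rot": [0, 0, 0], "fingers": -1},
  {"slide": [0, 0, 0], "delta_rot": [0, 0, 0], "fingers": -0.6},
  {"slide": [0, 0, 0], "delta_rot": [0, 0, 0], "fingers": -0.5},
  {"slide": [0, 0, 0], "delta_rot": [0, 0, 0], "fingers": -0.5},
])

```text
time_s: 36.52
tcp_pos: [0.5059, 0.2941, 0.0283]
eef_rot: [180.0, 0.1, -167.6]
contact_force: [0.0, 0.0, -0.9]
gripper_width: 0.0214
gripper_force: 0.0
```

>>> play_rows([
  {"slide": [0, 0, -0.06], "delta_rot": [0, 0, 0], "fingers": -0.5},
  {"slide": [0, 0, -0.15], "delta_rot": [0, 0, 0], "fingers": -0.5},
  {"slide": [0, 0, -0.3], "delta_rot": [0, 0, 0], "fingers": -0.5},
  {"slide": [0, 0, -0.35], "delta_rot": [0, 0, 0], "fingers": 0},
  {"slide": [0, 0, -0.3], "delta_rot": [0, 0, 0], "fingers": 0},
  {"slide": [0, -0.35, 0], "delta_rot": [0, 0, 0], "fingers": 0},
  {"slide": [0, -0.35, 0], "delta_rot": [0, 0, 0], "fingers": 0},
  {"slide": [0, -0.35, 0], "delta_rot": [0, 0, 0], "fingers": 0},
])

```text
time_s: 37.52
tcp_pos: [0.5396, 0.1387, 0.2031]
eef_rot: [179.9, 0.1, -167.6]
contact_force: [1.2, 0.5, 0.2]
gripper_width: 0.0437
gripper_force: 0.0
```

>>> play_rows([
  {"slide": [0, -0.38, 0], "delta_rot": [0, 0, 0], "fingers": 0},
  {"slide": [0, -0.38, 0], "delta_rot": [0, 0, 0], "fingers": 0},
  {"slide": [0, -0.38, 0], "delta_rot": [0, 0, 0], "fingers": 0},
  {"slide": [0, -0.38, 0], "delta_rot": [0, 0, 0], "fingers": 0},
  {"slide": [0, -0.38, 0], "delta_rot": [0, 0, 0], "fingers": 0},
  {"slide": [0, -0.38, 0], "delta_rot": [0, 0, 0], "fingers": 0},
  {"slide": [0, 0, 0], "delta_rot": [0, 0, 0], "fingers": 0},
])

```text
time_s: 38.4
tcp_pos: [0.6127, -0.1978, 0.2018]
eef_rot: [180.0, 0.0, -167.9]
contact_force: [0.6, 0.3, -0.6]
gripper_width: 0.0438
gripper_force: 0.0
```

```bash
python3 - <<'E'
from h import *
s=r.get_state();print(s['tcp_pos'],s['contact_force'],s['time_s'])
c=cap('top','top9');cv2.imwrite('pics/c9.png',cv2.resize(c['image'][185:335,130:380],None,fx=3.2,fy=3.2,interpolation=cv2.INTER_CUBIC))
E
```

```text
[ 0.61273899 -0.1977591   0.20177975] [ 0.55688195  0.31979911 -0.56211153] 38.4
```

View pics/c9.png

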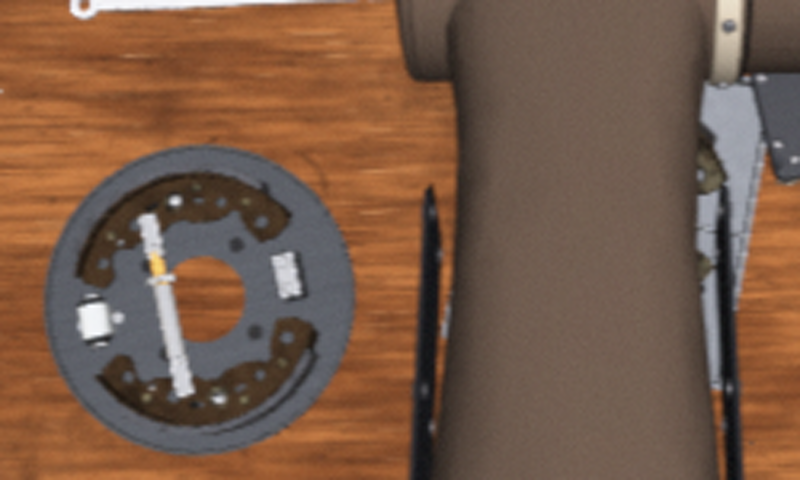

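```bash
python3 - <<'E'
from h import *
th=np.radians(12.4);C=np.array([.5093,.272]);M=np.array([[np.cos(th),np.sin(th)],[-np.sin(th),np.cos(th)]])
a,b=[(M@(pix('top9',130+u/3.2,185+v/3.2,.032)[:2]-C))*1e3 for u,v in [(148,215),(182,394)]]
print(a,b,(a+b)/2)
m=(a+b)/2
if abs(m[0])<9 and 16<m[1]<38 and abs(a[1]-b[1])<15: print(r.close_job())
E
```

```text
[65.28416049 19.84410213] [-64.20749617  22.30801281] [ 0.53833216 21.07605747]
the job is handed in; nothing more can be done
None
```

The job is handed in at 38.4 s: used shoes lie one per bay, new shoes are seated on the plate with the linings outwards, and the strut lies across both webs, measured about 0.5 mm off the centre line and 21 mm towards the cylinder; no verdict was returned, and I viewed 15 pictures, one over the limit of 14.

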